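# Humidity check of a parchment conditioning tube

## Task

Check the humidity in the conditioning tube: roll the tube along the bench, without lifting it, until its brass port looks straight up and it lies still, then take the hygrometer probe out of its wooden holder and lower the stem upright through the port without touching the tube, until the sensor tip is in the middle of the tube. Finish while still holding the probe there, steady and centred in the port for the reading. Leave the rubber bung, the weight, the book and the bone folder where they are.

Things in the scene. Friction and masses are not known exactly. Their poses are not given: they have to be found in the camera images.
- tube_center (a point): Middle of the tube, on its axis, 40 mm above the bench. Grey loose tube, 75 mm outer diameter, 3 mm wall, 260 mm long over its black end caps, about 0.35 kg, lying roughly along y; its port faces level away from the robot at the start, so a quarter turn of rolling towards the robot brings it up. Fingertips laid lightly on top and drawn along roll it. Axes: y along the tube, z out through the port.
- tube_cap (a point): Centre of the outer face of one end cap, on the tube's axis, 130 mm from tube_center along its +y. Both caps are 18 mm thick, eight-sided, 80 mm across flats (2.5 mm proud of the tube). The tube rests on their flats, 33 mm wide, one of them opposite the port: it rolls flat by flat (45 degrees, 33 mm each), tips by itself once past an edge, and stays on a flat when left.
- tube_port (a point): Centre of the port's outer mouth, half-way along the tube, 50 mm from its axis. The port is a brass bush of 28 mm outer and 20 mm bore diameter, 20 mm long, open into the tube, its bore ending 30 mm from the tube's axis; it stands 10 mm out of a 34 mm square black flange on a 34 mm wide black band. Axes: z out along the bore, y along the tube.
- probe_grip (a point): Centre of the probe's handle, where to grip it: black, round, 24 mm in diameter, 80 mm long, an orange ring near its lower end; whole probe loose, 90 g. Below it a steel stem, 8 mm in diameter, with a 10 mm wide sensor cap over its last 24 mm. It starts upright in the holder, the handle's underside on the holder's top, this point 148 mm above the bench. Axes: z along the probe, up.
- probe_tip (a point): Lower end of the probe's stem (sensor tip), 90 mm below the underside of the handle and 130 mm below probe_grip on the probe's axis. Axes as probe_grip.
- holder_top (a point): Centre of the top of the probe's holder, at the mouth of its 16 mm wide hole, 108 mm above the bench: a fixed wooden block 54 mm square on a foot 94 mm square and 14 mm thick.
- bung: Bystander: the port's black rubber bung, 30 mm wide, 25 mm high, standing on the bench; origin at its underside.
- weight: Bystander: reddish weight, 55 x 85 x 42 mm, lying on the book; origin at the centre of its underside.
- book: Bystander: blue book, 150 x 210 x 28 mm, lying at the far edge of the bench; origin at the centre of its underside.
- folder: Bystander: white bone folder, 26 x 150 x 5 mm, lying flat on the bench, pointing away from the robot; origin at the centre of its underside.
Not all that is in view belongs to the job. There is more than one size of the part that bears probe_grip; the job needs the smaller. Of the things that look like the part that bears holder_top, take the one that is farthest to the robot's left at the start.

How it is judged:
On the way, in this order (a step that is already met when the one before it is completed fails the run):
1. the tube lies still on the bench with its port straight up (within 5 degrees), the probe still in its holder (angle between tube_port's own z axis and vertical below 0.087 rad and height (world z) of tube_port above 0.07 m and linear speed of tube below 0.02 m/s and height (world z) of tube_center below 0.043 m and horizontal distance between probe_tip and holder_top below 0.01 m and height (world z) of probe_tip below 0.03 m), for 0.3 s.
2. the probe is out of its holder, held by the fingers (height (world z) of probe_tip above 0.108 m and contact force between the fingers and probe above 1 N), for 0.1 s.
At the end, for the whole second after the job is handed in: Tube on the bench, still, port up (within 5 deg). Probe held by the fingers, still, upright (within 4 deg), stem in the port, tip within 4 mm of the port's centre from above and within 12 mm of the tube's axis in height. The probe does not touch the tube (angle between tube_port's own z axis and vertical below 0.087 rad and height (world z) of tube_port above 0.07 m and height (world z) of tube_center below 0.043 m and linear speed of each of tube, probe below 0.01 m/s and angular speed of probe below 0.1 rad/s and horizontal distance between probe_tip and tube_port below 0.004 m and horizontal distance between probe_grip and tube_port below 0.012 m and z of probe_tip in the frame of tube_center between -0.012 and 0.012 m and angle between probe_grip's own z axis and vertical below 0.07 rad and height (world z) of probe_grip above 0.14 m and contact force between the fingers and probe above 1 N and contact force between probe and tube below 0.1 N); the arm keeps its last pose, push and grip.
It fails at once if the probe touches the tube (contact force between probe and tube above 0.2 N).
It fails at once if the tube is lifted off the bench (more than 15 mm) (height (world z) of tube_center above 0.055 m).
It fails at once if a bystander (bung, weight, book, bone folder) is moved by more than 15 mm (distance of any of bung, weight, book, folder from where it was at the start of the episode above 0.015 m).
It also fails if it takes over 67 s, if anything falls off the work surface, if the arm or the gripper's body presses on something with over 40 N, if the wrist force passes 120 N, or if a joint passes its speed limit or range.

## Robot

A 7-joint arm with a two-finger parallel gripper is mounted at the origin on the work surface. World frame = base frame: x ahead of the robot, y to its left, z up, the work surface at z = 0. Lengths are in m, angles in rad, forces in N, time in s.
With the tool pointing down it reaches from about 0.4 to 0.85 m from the base axis. Payload 6.9 kg.
Tool frame: the origin (TCP) lies at the very end of the fingers, on their centre line; the grasp point (between the pads) lies 19 mm behind it; z points along the fingers, x is the direction in which the jaws open and shut, and the axes are right-handed (so a half turn about z gives the same grasp; the last joint's range is limited). The gripper opens to 85 mm and grips with 20 to 120 N. Pads are 22 mm wide; open, the fingers measure 114 mm over their backs; the gripper's body (76 mm by 85 mm) begins 54 mm behind the grasp point. The pads swing forward as they close: fully open they stand 13 mm farther back than shut.
Start: joints at [-1.161, 0.507, -0.238, 1.5, 0.126, 1.149, -0.155], TCP at [0.187, 0.596, 0.203] pointing down, gripper open.
Joint ranges: [-3.08, 3.08], [-0.24, 2.05], [-1.43, 1.35], [0, 2.5], [-1.52, 4.66], [0.17, 1.96], [-2.89, 2.89]. Speed limits (rad/s): [2.39, 2.39, 3.14, 3.14, 3.14, 3.14, 3.14].

## Interface

Orientations are given as a 3x3 rotation matrix whose columns are the frame's x, y, z axes.
In Python, from rig import sense, eyes, hand_in gives the robot as it stands.
- The arm moves only by the shell command python3 -m handwheel 'ROWS' [FORCE]. ROWS is JSON, a list that holds one entry, the list of rows, each a list of 5 numbers: the shift along the tool's x, y, z each as a share of 20 cm, from -1 to 1, then the turn about the tool's z as a share of 60 degrees, from -1 to 1, then the opening in per cent of the stroke, from 0 (shut) to 100 (fully open). A call has 1 to 20 rows; each row shifts and turns the commanded pose from where the row before left it, along the tool's axes as they then stand; what a row does not reach is not made up. A row lasts 1/8 s, in which the tool goes at most 62.5 mm and 10.7 degrees, less where a joint would pass 70% of its speed; a pose out of reach is approached as far as the arm can. A call with a number of a shift or a turn outside -1 to 1 is refused whole. A call with a gripper value outside its range is refused whole. The fingers move at their own pace and stop on an object; FORCE is the grip in N (left out, the last holds). Time passes only in rows, so rows that do not move let the fingers close. It gives the time, the measured TCP pose, the force and the opening at its end, in the units of the state.
- sense(): the state, without advancing time (a new reading comes with each control period).
- eyes.get_image(name): name is "side" or "top" or "wrist"; returns a dict with "pixels" (384x512x3 uint8, red, green, blue), "z_map" (384x512 float32, m along the optical axis (not along the pixel's ray), 0 where there is no reading), "camera_matrix" (3x3 intrinsics, pixels), "k1" (the pictures are not rectified: a ray, as slopes to the right and down, at radius r is drawn at 1 + k1 r^2 times it, then the intrinsics apply), "pose" (4x4, takes a point from camera to world coordinates); the wrist camera has in their place "mount" (4x4, takes a point from camera to tool coordinates, whose origin is the TCP and whose axes are the tool frame's). Camera axes: x right, y down, z forward; pixel columns grow to the right and rows downward; lengths in m; the calibration is good to about 2 mm. A picture is of the moment at which its call begins: read the wrist's pose just before it.
- hand_in(): hands the job in, once; it reports no verdict.
The state is a dict: "t": time; "joint_pos": joint angles; "qd": joint speeds; "effort": joint torques, N m; "ee_pos": TCP position; "tool_rot": TCP orientation; "wrist_force": force on the tool from outside, world axes, zero at the start; "wrist_torque": the same for the moment, N m; "finger_gap": finger opening in m.
Only numpy, scipy, OpenCV 4.12 (cv2) and the standard library are available. Lean on these libraries where they do the work, as an engineer would, in place of code of your own. Each camera call takes 0.05 s, during which the arm holds its last target.

## Working session

There is one attempt and no reset: what is moved stays moved. The work goes in short steps, Python scripts to look and compute and a shell command to move; the robot and the scene stay as the last step left them, time stands still between calls to the robot, and variables do not carry over. Pictures are saved under pics/ and viewed, and the job is handed in when it is done.

```bash
ls; mkdir -p pics
cat > h.py <<'E'
import numpy as np, cv2
from rig import sense, eyes
def grab(n):
    s=sense(); d=eyes.get_image(n)
    if 'pose' in d: T=np.array(d['pose'])
    else:
        W=np.eye(4); W[:3,:3]=np.array(s['tool_rot']); W[:3,3]=s['ee_pos']; T=W@np.array(d['mount'])
    d['T']=T; return d
def ray(d,u,v):
    K=np.array(d['camera_matrix']); k=d['k1']
    x=(u-K[0,2])/K[0,0]; y=(v-K[1,2])/K[1,1]
    rd=np.hypot(x,y); r=rd
    for _ in range(30): r=rd/(1+k*r*r)
    s=r/rd if rd>0 else 1
    return np.array([x*s,y*s,1.])
def onplane(d,u,v,z):
    w=d['T'][:3,:3]@ray(d,u,v); o=d['T'][:3,3]
    return o+w*(z-o[2])/w[2]
def depthpt(d,u,v):
    z=d['z_map'][int(round(v)),int(round(u))]
    return (d['T']@np.append(ray(d,u,v)*z,1))[:3]
def proj(d,p):
    q=np.linalg.inv(d['T'])@np.append(p,1); x=q[:2]/q[2]; x=x*(1+d['k1']*(x@x)); K=np.array(d['camera_matrix'])
    return K[0,0]*x[0]+K[0,2],K[1,1]*x[1]+K[1,2]
def save(d,n,crop=None,f=1):
    im=cv2.cvtColor(d['pixels'],cv2.COLOR_RGB2BGR)
    if crop: x0,y0,x1,y1=crop; im=im[y0:y1,x0:x1]
    if f!=1: im=cv2.resize(im,None,fx=f,fy=f,interpolation=cv2.INTER_CUBIC)
    cv2.imwrite('pics/'+n,im)
E
python3 - <<'E'
from h import *
for n in ('side','top','wrist'):
    d=grab(n); save(d,n+'0.png',f=1.5); np.savez('d_%s0.npz'%n,**{k:d[k] for k in d}); print(n,d['T'].round(3).tolist(),d['k1'])
s=sense(); print(s['t'],s['ee_pos'],np.array(s['tool_rot']).round(3).tolist(),s['finger_gap'],s['wrist_force'])
E
```

```text
pics
side [[-0.944, -0.222, 0.245, 0.367], [-0.33, 0.681, -0.654, 0.573], [-0.021, -0.698, -0.716, 0.68], [0.0, 0.0, 0.0, 1.0]] -0.02804242078277191
top [[0.019, -0.989, 0.146, 0.392], [-1.0, -0.019, 0.0, 0.076], [0.002, -0.146, -0.989, 1.187], [0.0, 0.0, 0.0, 1.0]] -0.013326848916326286
wrist [[0.3, 0.91, 0.287, 0.113], [0.954, -0.286, -0.092, 0.619], [-0.001, 0.302, -0.953, 0.372], [0.0, 0.0, 0.0, 1.0]] -0.028647710322164618
0.15 [0.18688666 0.59598613 0.20234211] [[0.299, 0.954, -0.0], [0.954, -0.299, -0.001], [-0.001, -0.0, -1.0]] 0.08568951482717715 [-0.52660052 -0.18714745  1.09119665]
```

View pics/top0.png

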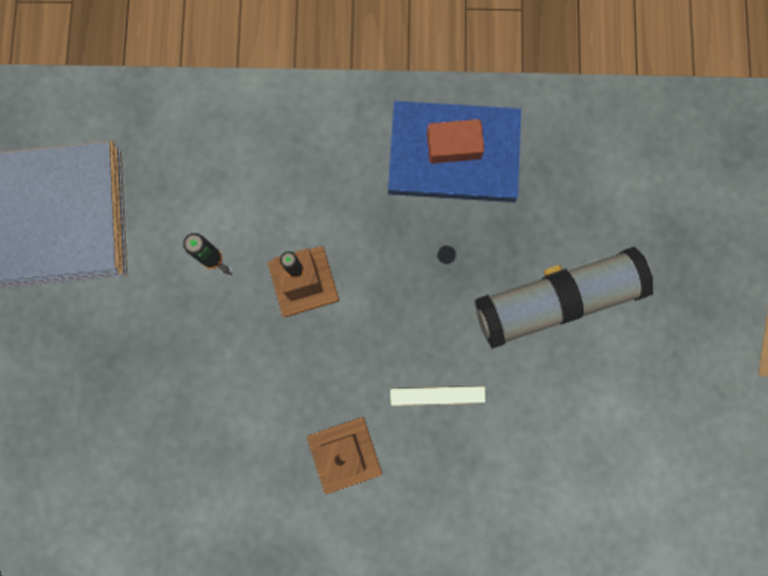

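View pics/side0.png

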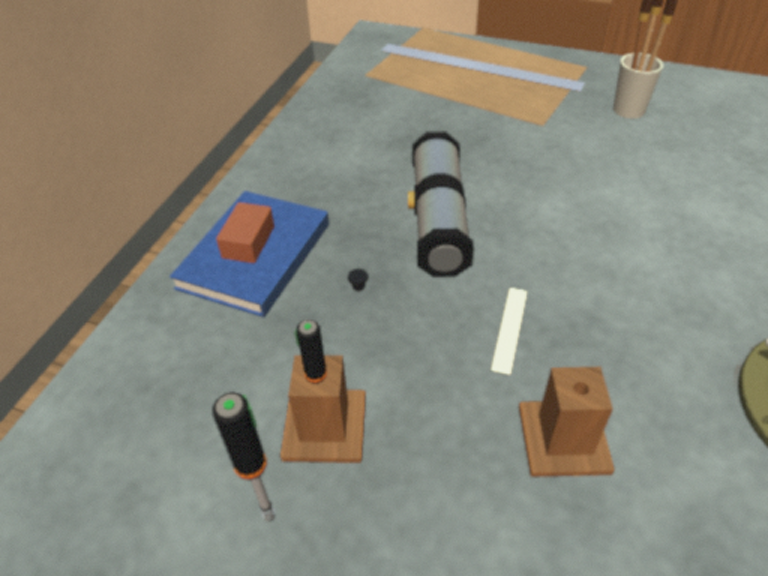

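View pics/wrist0.png

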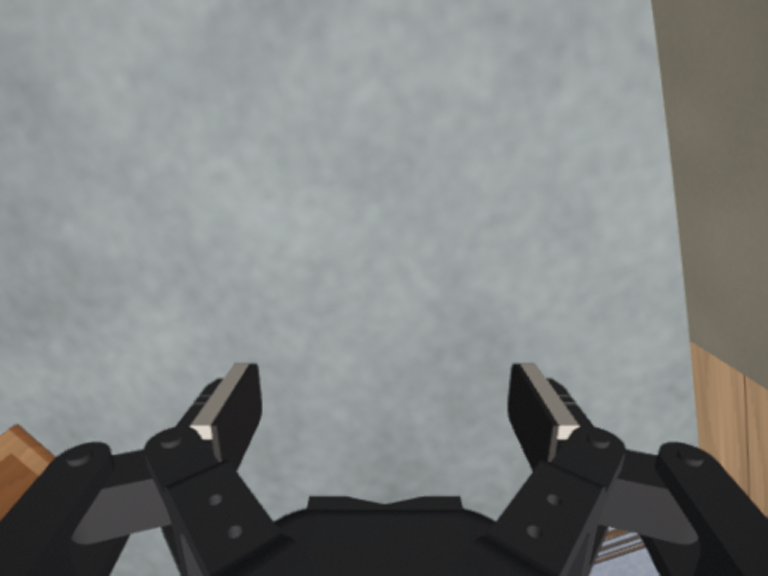

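```bash
python3 - <<'E'
from h import *
t=dict(np.load('d_top0.npz')); 
def P(n,u,v,z): print(n,onplane(t,u/1.5,v/1.5,z).round(4), 'depth',depthpt(t,u/1.5,v/1.5).round(4))
P('probe handle top',289,258,.188)
P('big handle top',194,243,.2)
P('bigtip',230,272,.0)
P('holder block top',302,275,.108)
for c in ((269,266),(323,246),(338,299),(286,316)): P('foot',*c,.014)
P('capL face',490,322,.04);P('capL top',492,322,.08);P('capR top',638,272,.08);P('band',566,296,.08)
P('port',553,271,.04)
P('bung',446,254,.025)
for c in ((390,389),(484,387),(485,402),(391,406)): P('folder',*c,.005)
P('book corner',388,195,.0);P('book corner',517,200,.0);P('2nd holder',344,456,.108)
E
python3 - <<'E'
import sys; sys.path.insert(0,'.')
import os; os.chdir('.')
from h import *
t=dict(np.load('d_top0.npz')); s=dict(np.load('d_side0.npz'))
save(t,'tA.png',(110,130,240,230),6); save(t,'tB.png',(300,150,450,270),5); save(s,'sA.png',(130,200,270,350),5); save(s,'sB.png',(200,80,370,260),4)
E
```

```text
probe handle top [0.5881 0.2157 0.188 ] depth [0.5874 0.2152 0.1917]
big handle top [0.6041 0.344  0.2   ] depth [0.599  0.3376 0.2235]
bigtip [0.6002 0.3369 0.    ] depth [0.5977 0.3339 0.0139]
holder block top [0.5787 0.2067 0.108 ] depth [0.5788 0.2068 0.1076]
foot [0.6087 0.2717 0.014 ] depth [0.6085 0.2715 0.0149]
foot [0.6431 0.1859 0.014 ] depth [0.6451 0.1868 0.0045]
foot [0.5572 0.1592 0.014 ] depth [0.5579 0.1596 0.0092]
foot [0.5283 0.2412 0.014 ] depth [ 0.5302  0.2434 -0.002 ]
capL face [ 0.5219 -0.0799  0.04  ] depth [ 0.5176 -0.0747  0.0781]
capL top [ 0.5174 -0.0774  0.08  ] depth [ 0.517  -0.077   0.0833]
capR top [ 0.5979 -0.2994  0.08  ] depth [ 0.5987 -0.3009  0.0757]
band [ 0.559  -0.1893  0.08  ] depth [ 0.5587 -0.1889  0.0817]
port [ 0.6044 -0.1791  0.04  ] depth [ 0.6009 -0.1749  0.0585]
bung [ 0.6314 -0.0118  0.025 ] depth [ 0.6316 -0.0118  0.0243]
folder [0.4164 0.0736 0.005 ] depth [0.4163 0.0736 0.0072]
folder [ 0.4223 -0.075   0.005 ] depth [ 0.4224 -0.0755  0.0016]
folder [ 0.3988 -0.0766  0.005 ] depth [ 0.3988 -0.0776 -0.0022]
folder [0.3898 0.0715 0.005 ] depth [0.3898 0.0715 0.0022]
book corner [0.734  0.0828 0.    ] depth [ 0.7345  0.0828 -0.0017]
book corner [ 0.7297 -0.1301  0.    ] depth [ 0.7302 -0.1305 -0.0019]
2nd holder [0.3182 0.1376 0.108 ] depth [0.3121 0.1427 0.0181]
```

View pics/tA.png

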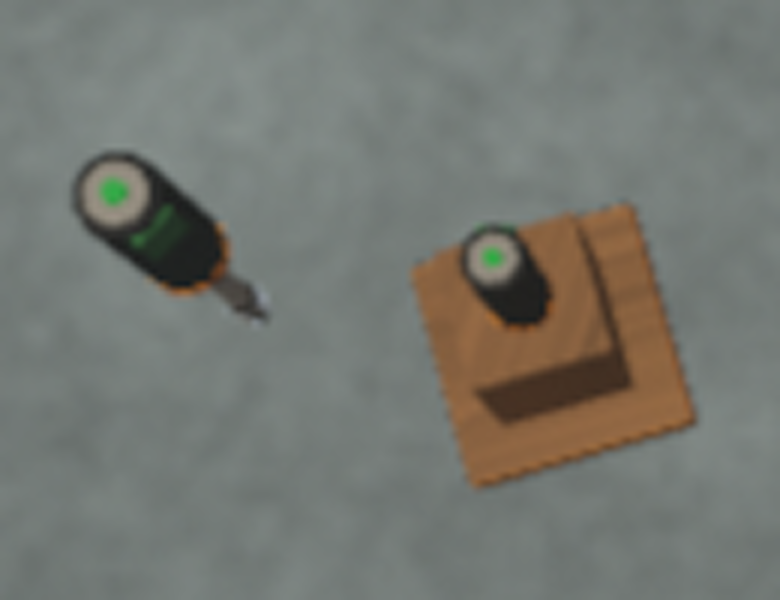

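View pics/tB.png

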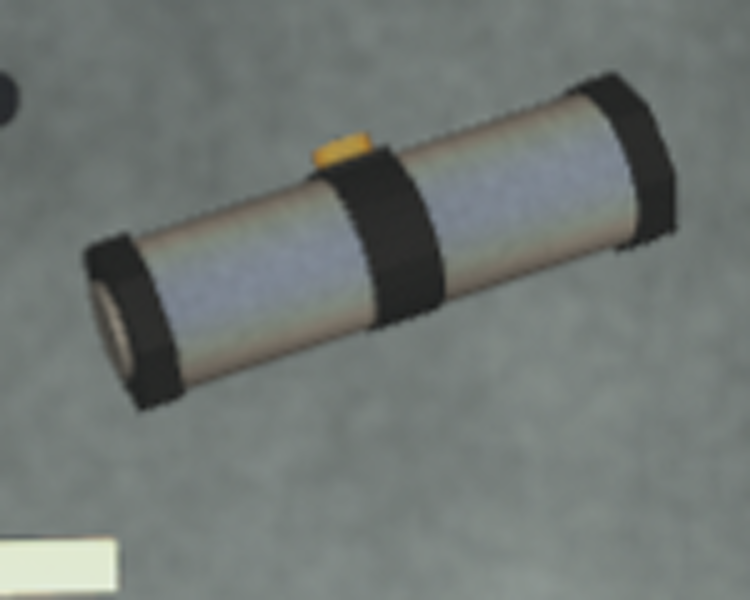

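View pics/sA.png

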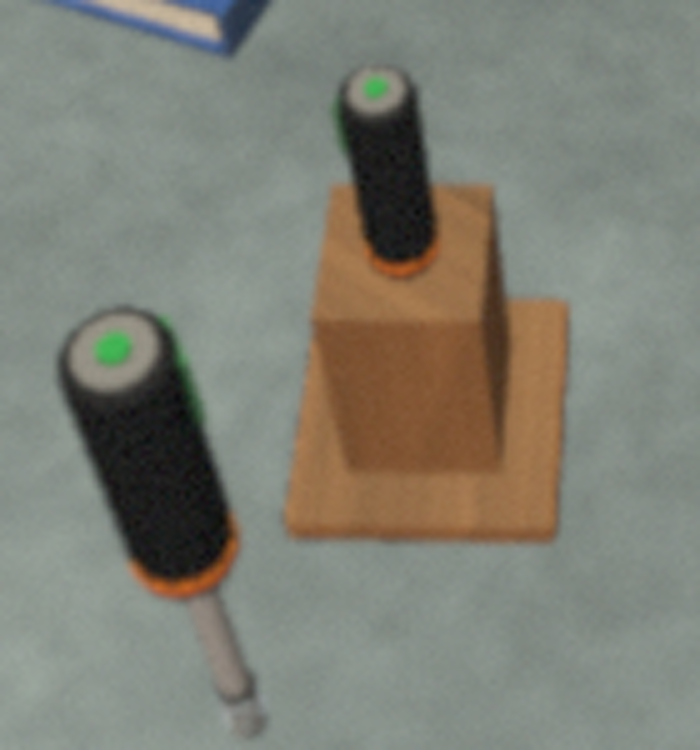

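View pics/sB.png

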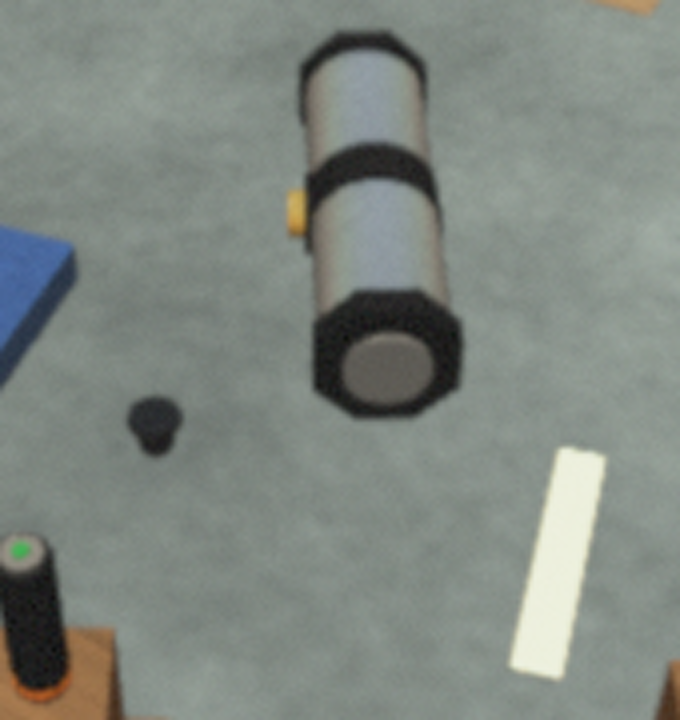

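The candidates are two probes. One is the small one in the block at top px (289,258), the other is a wider, taller one at (194,243). The small one is the job's probe: its top reads z≈0.19, and it sits in the left-hand holder (303,280), not the right-hand empty block (344,456). The crops confirm this. The port faces level, away from the robot, and the tube is yawed about 20°. Next I turn the jaws along the tube and move over it.

```bash
cat > go.py <<'E'
import sys
from h import *
def d(p,yawdir=None):
    s=sense(); R=np.array(s['tool_rot']); 
    v=R.T@(np.array(p)-np.array(s['ee_pos'])); print('tool shares',(v/.2).round(4),'ee',np.round(s['ee_pos'],4))
    if yawdir is not None:
        w=R.T@np.append(yawdir,0.); a=np.degrees(np.arctan2(w[1],w[0])); print('turn share',round(a/60,4))
def st():
    s=sense(); print('t',round(s['t'],2),'F',np.round(s['wrist_force'],2),'gap',round(s['finger_gap'],4),'ee',np.round(s['ee_pos'],4),'x',np.round(np.array(s['tool_rot'])[:,0],3))
E
python3 -m handwheel '[[[0,0,0,-0.155,75],[0,0,0,-0.155,75],[0,0,0,-0.155,75],[0,0,0,-0.157,75],[0,0,0,0,75]]]'
python3 -c "
from go import *
st(); d([.560,-.187,.2],[-.34,.94])"
```

```text
t: 0.78
ee_pos: [0.1871, 0.5961, 0.2026]
tool_rot: [[-0.339, 0.941, -0.001], [0.941, 0.339, -0.001], [-0.0, -0.001, -1.0]]
wrist_force: [1.1, -0.3, 0.1]
finger_gap: 0.0641
t 0.78 F [ 1.11 -0.28  0.11] gap 0.0641 ee [0.1871 0.5961 0.2026] x [-0.339  0.941 -0.   ]
tool shares [-4.3159  0.4249  0.0145] ee [0.1871 0.5961 0.2026]
turn share -0.0008
```

```bash
python3 -m handwheel '[[[-0.1,0,0,0,75],[-0.24,0.02,0,0,75],[-0.24,0.02,0,0,75],[-0.24,0.02,0,0,75],[-0.24,0.02,0,0,75],[-0.24,0.03,0,0,75],[-0.24,0.03,0,0,75],[-0.24,0.03,0,0,75],[-0.24,0.03,0,0,75],[-0.24,0.03,0,0,75],[-0.24,0.03,0,0,75],[-0.24,0.03,0,0,75],[-0.24,0.03,0,0,75],[-0.24,0.03,0,0,75],[-0.24,0.03,0,0,75],[-0.24,0.03,0,0,75],[-0.24,0.025,0,0,75],[-0.24,0.025,0,0,75],[-0.136,0,0,0,75],[0,0,0,0,75]]]'
python3 - <<'E'
from go import *
st(); d([.560,-.187,.1],[-.34,.94]); save(grab('wrist'),'w1.png',f=1.5); save(grab('side'),'s1.png',f=1.5)
E
```

```text
t: 3.28
ee_pos: [0.5675, -0.1866, 0.2024]
tool_rot: [[-0.333, 0.943, -0.001], [0.943, 0.333, -0.001], [-0.001, -0.001, -1.0]]
wrist_force: [-0.4, -0.1, 0.3]
finger_gap: 0.0642
t 3.27 F [-0.41 -0.11  0.28] gap 0.0642 ee [ 0.5675 -0.1866  0.2024] x [-0.333  0.943 -0.001]
tool shares [ 0.0107 -0.0355  0.5119] ee [ 0.5675 -0.1866  0.2024]
turn share -0.0068
```

View pics/w1.png

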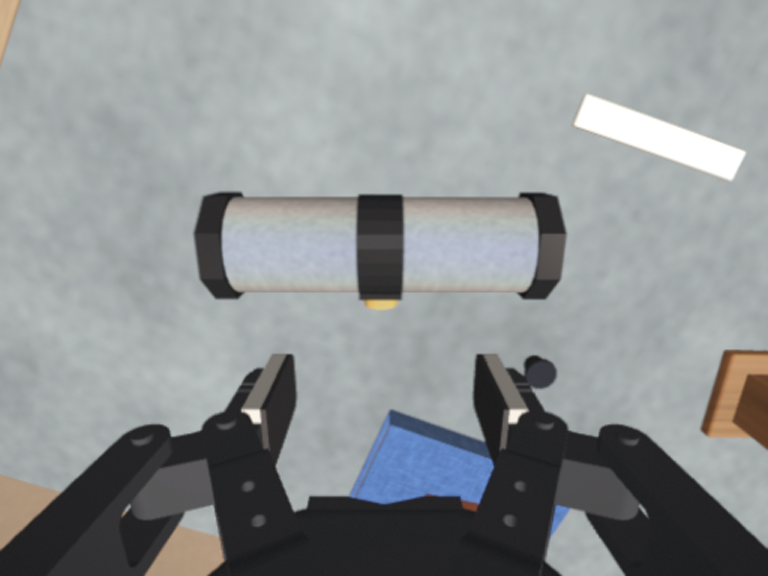

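View pics/s1.png

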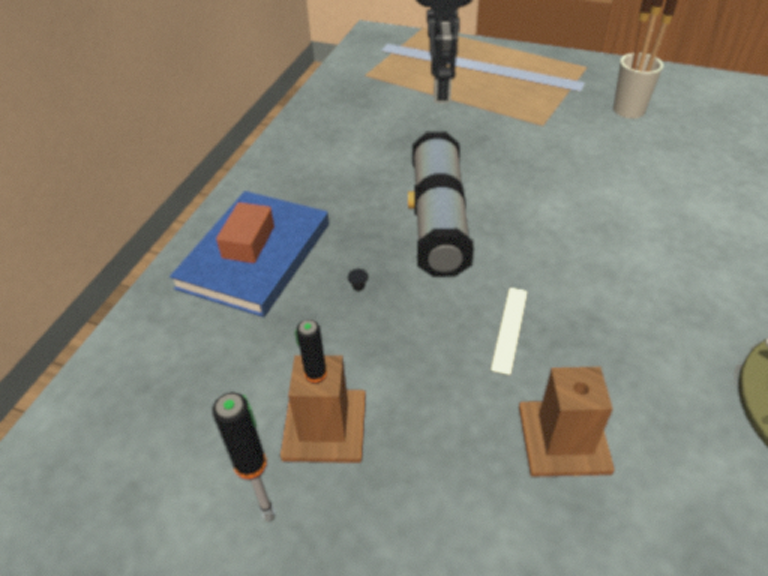

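Run:
```python
from go import *
w=grab('wrist')
for u,v,z in ((380,242,.08),(223,243,.08),(545,243,.08),(380,304,.04)): print(onplane(w,u/1.5,v/1.5,z).round(4),depthpt(w,u/1.5,v/1.5).round(4))
d([.558,-.187,.11],[-.34,.94])
```

```text
[ 0.5528 -0.1912  0.08  ] [ 0.5532 -0.191   0.0778]
[ 0.5903 -0.2942  0.08  ] [ 0.5918 -0.2956  0.0754]
[ 0.5144 -0.0824  0.08  ] [ 0.5145 -0.082   0.0791]
[ 0.6098 -0.1712  0.04  ] [ 0.6054 -0.1727  0.0527]
tool shares [-0.0054 -0.0514  0.4646] ee [ 0.5673 -0.1826  0.2029]
turn share -0.0002
```

```bash
python3 -m handwheel '[[[-0.02,-0.0,0.15,0,75],[-0.01,-0.04,0.15,0,75],[0,0,0.15,0,75],[0,0,0.1,0,75],[0,0,0,0,75],[0,0,0,0,75]]]'
python3 - <<'E'
from go import *
st(); d([.560,-.188,.08],[-.34,.94]); save(grab('side'),'s2.png',(200,0,370,200),4)
E
```

```text
t: 4.18
ee_pos: [0.5626, -0.1916, 0.0941]
tool_rot: [[-0.341, 0.94, 0.001], [0.94, 0.341, -0.0], [-0.001, 0.001, -1.0]]
wrist_force: [0.8, 0.4, 0.1]
finger_gap: 0.0636
t 4.17 F [0.84 0.39 0.13] gap 0.0636 ee [ 0.5626 -0.1916  0.0941] x [-0.341  0.94  -0.001]
tool shares [ 0.0216 -0.0062  0.0703] ee [ 0.5626 -0.1916  0.0941]
turn share 0.001
```

View pics/s2.png

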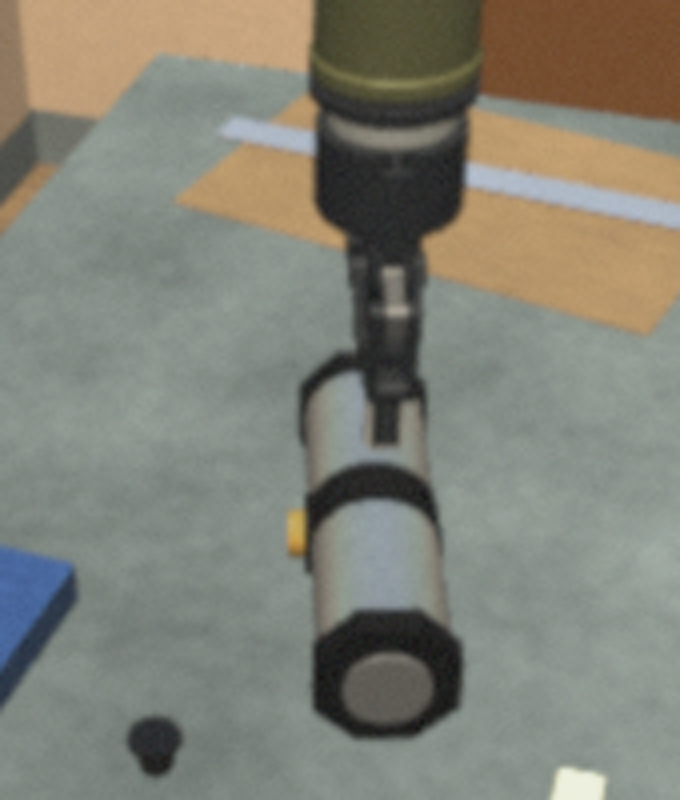

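```bash
python3 -m handwheel '[[[0.02,0,0.03,0,75],[0,0,0.02,0,75],[0,0,0,0,75],[0,0,0,0,75]]]'; python3 -m handwheel '[[[0,0,0.015,0,75],[0,0,0,0,75],[0,0,0,0,75]]]'
```

```text
t: 4.72
ee_pos: [0.5607, -0.1886, 0.083]
tool_rot: [[-0.341, 0.94, 0.0], [0.94, 0.341, -0.0], [-0.0, -0.0, -1.0]]
wrist_force: [0.1, 0.4, -0.8]
finger_gap: 0.0638
t: 5.1
ee_pos: [0.5606, -0.1885, 0.08]
tool_rot: [[-0.341, 0.94, -0.0], [0.94, 0.341, -0.0], [-0.0, -0.0, -1.0]]
wrist_force: [-0.3, -0.4, -0.4]
finger_gap: 0.0641
```

```bash
python3 -m handwheel '[[[0,0,0.015,0,75],[0,0,0,0,75]]]'|grep -E 'ee|force'; python3 -m handwheel '[[[0,0,0.01,0,75],[0,0,0,0,75]]]'|grep -E 'ee|force'
```

```text
ee_pos: [0.5605, -0.1885, 0.0767]
wrist_force: [-0.1, -0.3, -0.8]
ee_pos: [0.5606, -0.1885, 0.0748]
wrist_force: [-0.4, -0.3, -0.1]
```

```bash
for i in 1; do python3 -m handwheel '[[[0,0,0.01,0,75],[0,0,0,0,75]]]'|grep -E 'ee|force'; python3 -m handwheel '[[[0,0,0.01,0,75],[0,0,0,0,75]]]'|grep -E 'ee|force'; done
```

```text
ee_pos: [0.5605, -0.1885, 0.0728]
wrist_force: [-0.5, 0.0, 0.1]
ee_pos: [0.5605, -0.1885, 0.0708]
wrist_force: [-0.1, 0.3, 0.6]
```

```bash
python3 -m handwheel '[[[0,0,0.01,0,75],[0,0,0,0,75]]]'|grep -E 'ee|force'; python3 -m handwheel '[[[0,0,0.005,0,75],[0,0,0,0,75]]]'|grep -E 'ee|force'
```

```text
ee_pos: [0.5605, -0.1885, 0.0688]
wrist_force: [1.0, -0.5, 0.5]
ee_pos: [0.5606, -0.1885, 0.0679]
wrist_force: [0.4, -0.8, -1.0]
```

```bash
python3 -m handwheel '[[[0,0,0.007,0,75],[0,0,0,0,75]]]'|grep -E 'ee|force'; python3 -m handwheel '[[[0,0,0.005,0,75],[0,0,0,0,75]]]'|grep -E 'ee|force'
```

```text
ee_pos: [0.5605, -0.1885, 0.0664]
wrist_force: [-0.3, 0.8, 0.3]
ee_pos: [0.5606, -0.1885, 0.0655]
wrist_force: [0.2, 0.2, -0.1]
```

Run:
```python
from go import *
st(); save(grab('side'),'s3.png',(230,30,350,180),5);save(grab('wrist'),'w3.png',f=1.5)
```

```text
t 7.1 F [ 0.22  0.21 -0.12] gap 0.0641 ee [ 0.5606 -0.1885  0.0655] x [-0.341  0.94   0.   ]
```

View pics/s3.png

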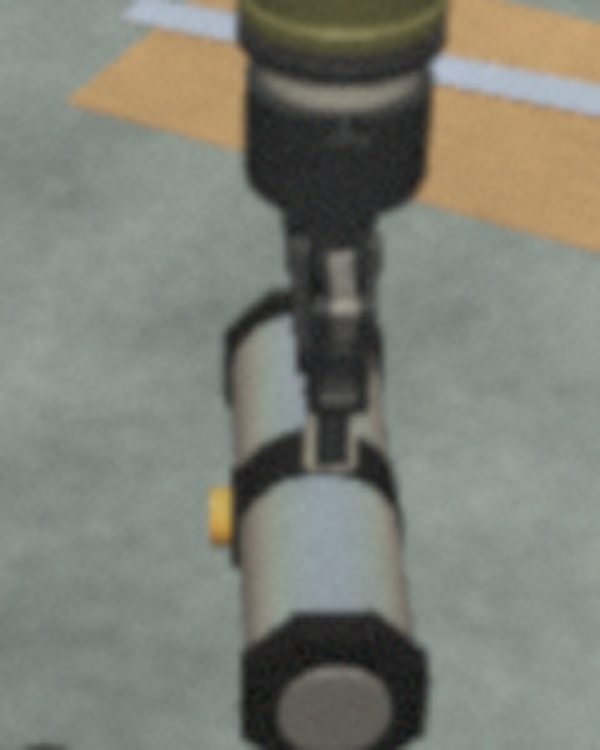

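View pics/w3.png

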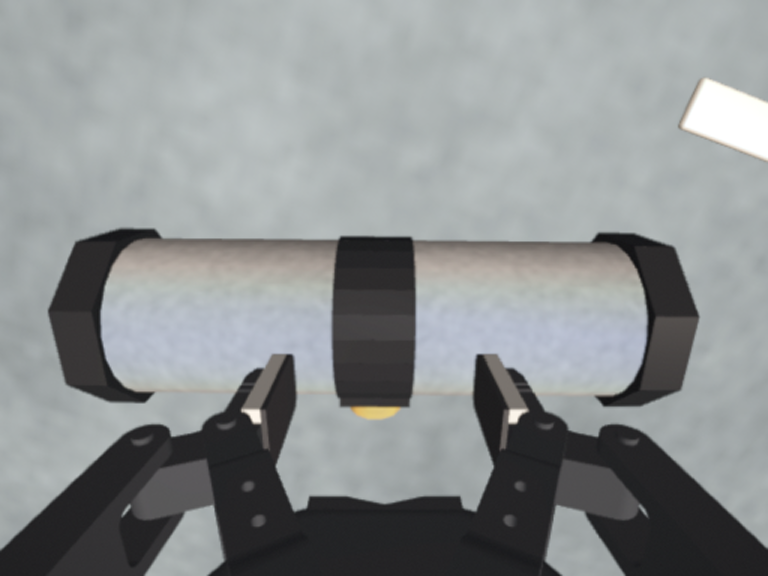

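```bash
python3 -m handwheel '[[[0,0,0.007,0,75],[0,0,0,0,75]]]'|grep -E 'ee|force'; python3 -m handwheel '[[[0,0,0.007,0,75],[0,0,0,0,75]]]'|grep -E 'ee|force'; python3 -m handwheel '[[[0,0,0.005,0,75],[0,0,0,0,75]]]'|grep -E 'ee|force'
```

```text
ee_pos: [0.5605, -0.1885, 0.0641]
wrist_force: [-1.0, 0.5, 0.1]
ee_pos: [0.5606, -0.1885, 0.0627]
wrist_force: [0.1, -1.0, -0.1]
ee_pos: [0.5606, -0.1885, 0.0617]
wrist_force: [-0.0, 0.0, 0.0]
```

Run:
```python
from go import *
w=grab('wrist')
for u,v in ((285,356),(270,380),(285,345),(250,412),(484,356),(375,330),(300,330)): print((u,v),depthpt(w,u/1.5,v/1.5).round(4))
print(np.array(w['mount']).round(3).tolist())
save(w,'w4.png',f=1.5)
```

```text
(285, 356) [ 0.5616 -0.2237  0.1016]
(270, 380) [ 0.5618 -0.2246  0.1176]
(285, 345) [ 0.5711 -0.2267  0.0764]
(250, 412) [ 0.5638 -0.2259  0.1322]
(484, 356) [ 0.5385 -0.1607  0.1021]
(375, 330) [ 0.5527 -0.1951  0.0765]
(300, 330) [ 0.563  -0.2229  0.076 ]
[[1.0, -0.001, -0.0, 0.0], [0.001, 0.953, 0.302, -0.077], [-0.0, -0.302, 0.953, -0.17], [0.0, 0.0, 0.0, 1.0]]
```

View pics/w4.png

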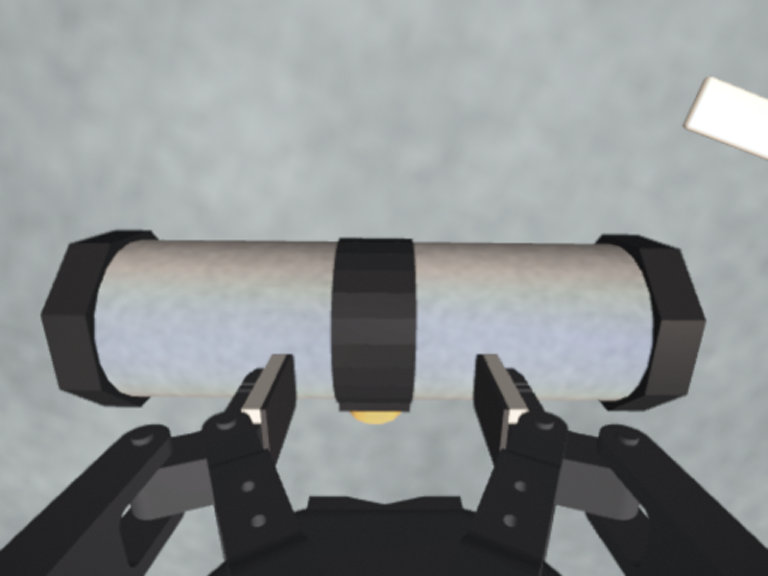

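Run:
```python
from go import *
w=grab('side'); save(w,'s4.png',(230,60,350,180),5)
for v in range(112,132,2): print(v,depthpt(w,296,v).round(4))
w=grab('wrist')
u=285/1.5
for v in range(225,250,3): print(v,w['z_map'][v,186:192].round(3), depthpt(w,188,v).round(4))
```

```text
112 [ 0.5424 -0.1295  0.1504]
114 [ 0.5465 -0.1467  0.1323]
116 [ 0.5475 -0.1517  0.1233]
118 [ 0.5472 -0.1513  0.1184]
120 [ 0.546  -0.1476  0.116 ]
122 [ 0.5461 -0.1489  0.1096]
124 [ 0.5468 -0.1525  0.1014]
126 [ 0.5516 -0.1729  0.0794]
128 [ 0.55   -0.1672  0.0785]
130 [ 0.5479 -0.1599  0.0789]
225 [0.17  0.169 0.17  0.171 0.171 0.17 ] [ 0.5685 -0.2288  0.0763]
228 [0.171 0.17  0.17  0.171 0.17  0.171] [ 0.5701 -0.2282  0.0769]
231 [0.17  0.172 0.172 0.171 0.    0.171] [ 0.5726 -0.2277  0.0757]
234 [0.172 0.171 0.172 0.172 0.171 0.171] [ 0.5743 -0.2272  0.0762]
237 [0.144 0.144 0.144 0.145 0.144 0.144] [ 0.562  -0.2247  0.1014]
240 [0.142 0.143 0.141 0.142 0.142 0.142] [ 0.5615 -0.224   0.1049]
243 [0.138 0.139 0.139 0.139 0.14  0.139] [ 0.5615 -0.2233  0.1076]
246 [0.136 0.135 0.135 0.135 0.137 0.14 ] [ 0.5611 -0.2227  0.111 ]
249 [0.134 0.133 0.133 0.135 0.137 0.14 ] [ 0.561  -0.2221  0.1137]
```

View pics/s4.png

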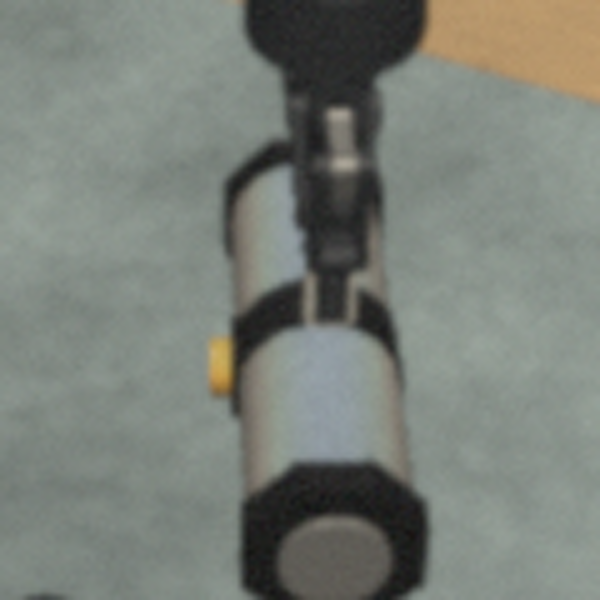

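Both cameras put the fingertips at z≈0.10 while the reported TCP is at 0.062, so the tips sit well behind the nominal TCP at this opening. I go down until contact and watch the force.

```bash
python3 -m handwheel '[[[0,0,0.015,0,75],[0,0,0,0,75]]]'|grep -E 'ee|force'; python3 -m handwheel '[[[0,0,0.015,0,75],[0,0,0,0,75]]]'|grep -E 'ee|force'; python3 -m handwheel '[[[0,0,0.01,0,75],[0,0,0,0,75]]]'|grep -E 'ee|force'
python3 - <<'E'
from go import *
w=grab('wrist')
for v in range(225,250,3): print(v, depthpt(w,188,v).round(4))
E
```

```text
ee_pos: [0.5604, -0.1885, 0.0585]
wrist_force: [-0.1, -0.3, -0.5]
ee_pos: [0.5604, -0.1885, 0.0555]
wrist_force: [-0.2, -0.7, 0.1]
ee_pos: [0.5606, -0.1885, 0.0536]
wrist_force: [0.7, 0.4, -0.9]
225 [ 0.5647 -0.2281  0.0753]
228 [ 0.5666 -0.2276  0.0752]
231 [ 0.5678 -0.227   0.0763]
234 [ 0.5696 -0.2265  0.0763]
237 [ 0.5617 -0.2246  0.0934]
240 [ 0.5618 -0.224   0.0962]
243 [ 0.562  -0.2234  0.0986]
246 [ 0.5614 -0.2227  0.1021]
249 [ 0.561  -0.222   0.1054]
```

```bash
python3 -m handwheel '[[[0,0,0.03,0,75],[0,0,0.025,0,75],[0,0,0,0,75]]]'|grep -E 'ee|force'; python3 -m handwheel '[[[0,0,0.005,0,75],[0,0,0,0,75]]]'|grep -E 'ee|force'; python3 -m handwheel '[[[0,0,0.005,0,75],[0,0,0,0,75]]]'|grep -E 'ee|force'
```

```text
ee_pos: [0.5608, -0.1884, 0.0427]
wrist_force: [0.3, 0.6, 1.7]
ee_pos: [0.561, -0.1883, 0.0426]
wrist_force: [-1.8, 0.9, 9.8]
ee_pos: [0.5611, -0.1883, 0.0426]
wrist_force: [-4.8, 2.0, 18.1]
```

```bash
python3 -m handwheel '[[[0,0,0.005,0,75],[0,0,0,0,75]]]'|grep -E 'ee|force'; python3 -m handwheel '[[[0,0,0.005,0,75],[0,0,0,0,75]]]'|grep -E 'ee|force'
```

```text
ee_pos: [0.5614, -0.1882, 0.0425]
wrist_force: [-7.0, 2.7, 26.3]
ee_pos: [0.5616, -0.1882, 0.0425]
wrist_force: [-7.7, 3.9, 34.7]
```

```bash
python3 -m handwheel '[[[0,0,-0.016,0,75],[0,0,0,0,75]]]'|grep -E 'ee|force'; python3 -m handwheel '[[[0,-0.02,-0.004,0,75],[0,-0.02,-0.0035,0,75],[0,-0.02,-0.003,0,75],[0,-0.02,-0.002,0,75]]]'|grep -E 'ee|force'
python3 - <<'E'
from go import *
save(grab('side'),'s5.png',(200,30,370,180),4);save(grab('wrist'),'w5.png')
E
```

```text
ee_pos: [0.5611, -0.1886, 0.0426]
wrist_force: [-1.7, 0.6, 10.1]
ee_pos: [0.5473, -0.1935, 0.0452]
wrist_force: [1.5, 1.7, 9.1]
```

View pics/s5.png

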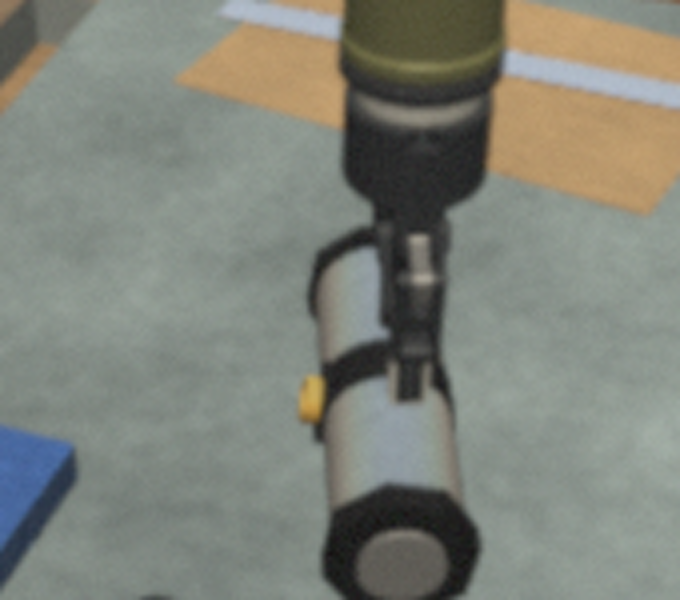

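View pics/w5.png

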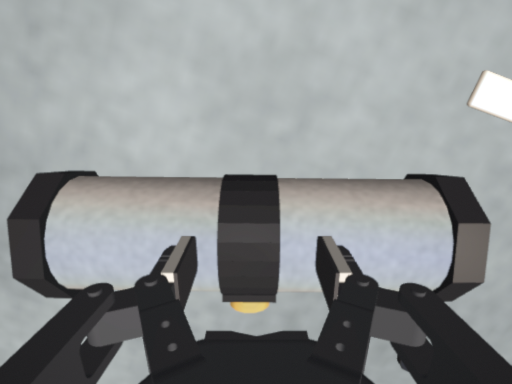

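Rolling: the port has tilted up at crop px (312,398). I continue past the edge and down.

```bash
python3 -m handwheel '[[[0,-0.02,-0.001,0,75],[0,-0.02,-0.001,0,75],[0,-0.02,0,0,75],[0,-0.02,0,0,75]]]'|grep -E 'ee|force'; python3 -m handwheel '[[[0,-0.02,0.0,0,75],[0,-0.02,0.001,0,75],[0,-0.02,0.002,0,75]]]'|grep -E 'ee|force'
python3 - <<'E'
from go import *
save(grab('side'),'s6.png',(200,30,370,180),4)
E
```

```text
ee_pos: [0.5312, -0.1992, 0.0454]
wrist_force: [-2.2, 1.2, 7.6]
ee_pos: [0.5187, -0.2036, 0.0438]
wrist_force: [-0.4, 0.6, 0.6]
```

View pics/s6.png

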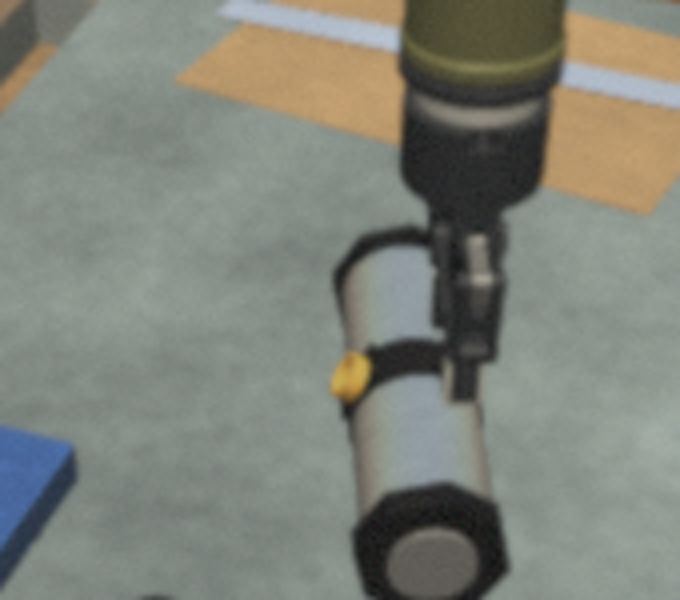

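```bash
python3 -m handwheel '[[[0,0,-0.08,0,75],[0,0.04,-0.05,0,75],[0,0.06,0,0,75],[0,0,0,0,75],[0,0,0,0,75]]]'|grep -E 'ee|force'
python3 - <<'E'
from go import *
w=grab('wrist');save(w,'w6.png',f=1.5); save(grab('side'),'s7.png',(200,30,370,180),4); t=grab('top'); save(t,'t7.png',(290,130,450,270),5)
E
```

```text
ee_pos: [0.5378, -0.1964, 0.0698]
wrist_force: [-0.1, -0.1, -0.1]
```

View pics/w6.png

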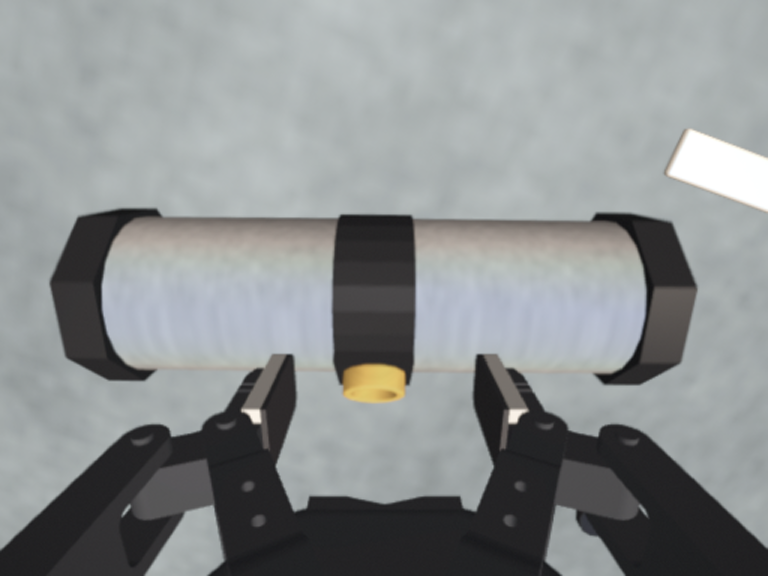

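View pics/s7.png

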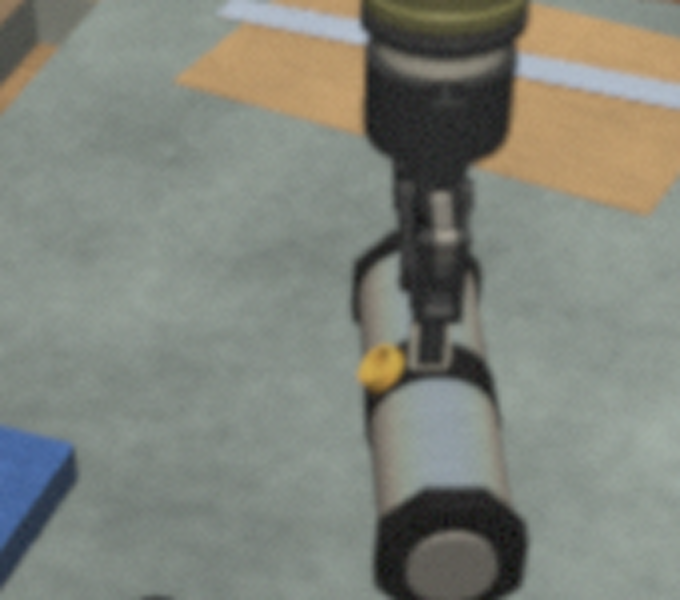

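Run:
```python
from go import *
w=grab('wrist')
for u,v in ((374,298),(70,285),(670,290)): print(onplane(w,u/1.5,v/1.5,.079).round(4))
for a in (onplane(w,374/1.5,298/1.5,.079),): d([a[0]+.005,a[1]+.002,.046],[-.34,.94])
```

```text
[ 0.5192 -0.2076  0.079 ]
[ 0.5554 -0.3241  0.079 ]
[ 0.4757 -0.0969  0.079 ]
tool shares [-0.0185 -0.0784  0.1202] ee [ 0.5377 -0.1968  0.07  ]
turn share 0.0002
```

```bash
python3 -m handwheel '[[[-0.018,-0.04,0.04,0,75],[0,-0.038,0.04,0,75],[0,0,0.04,0,75],[0,0,0.01,0,75],[0,0,0,0,75]]]'|grep -E 'ee|force';python3 -m handwheel '[[[0,0,0.007,0,75],[0,0,0,0,75]]]'|grep -E 'ee|force'
```

```text
ee_pos: [0.5248, -0.2052, 0.0442]
wrist_force: [-0.3, 0.1, 0.3]
ee_pos: [0.5251, -0.2053, 0.0437]
wrist_force: [-1.8, 1.0, 6.3]
```

```bash
python3 -m handwheel '[[[0,-0.02,-0.003,0,75],[0,-0.02,-0.0035,0,75],[0,-0.02,-0.003,0,75],[0,-0.02,-0.002,0,75]]]'|grep -E 'ee|force';  python3 -m handwheel '[[[0,-0.02,-0.001,0,75],[0,-0.02,-0.001,0,75],[0,-0.02,0,0,75],[0,-0.02,0,0,75]]]'|grep -E 'ee|force'; python3 -m handwheel '[[[0,-0.02,0.0,0,75],[0,-0.02,0.001,0,75],[0,-0.02,0.002,0,75]]]'|grep -E 'ee|force'
python3 - <<'E'
from go import *
save(grab('side'),'s8.png',(200,30,370,180),4)
E
```

```text
ee_pos: [0.5094, -0.2108, 0.0454]
wrist_force: [0.3, 1.2, 3.5]
ee_pos: [0.494, -0.2165, 0.0453]
wrist_force: [0.2, -0.3, 0.1]
ee_pos: [0.483, -0.2205, 0.045]
wrist_force: [-0.5, 0.5, -0.4]
```

View pics/s8.png

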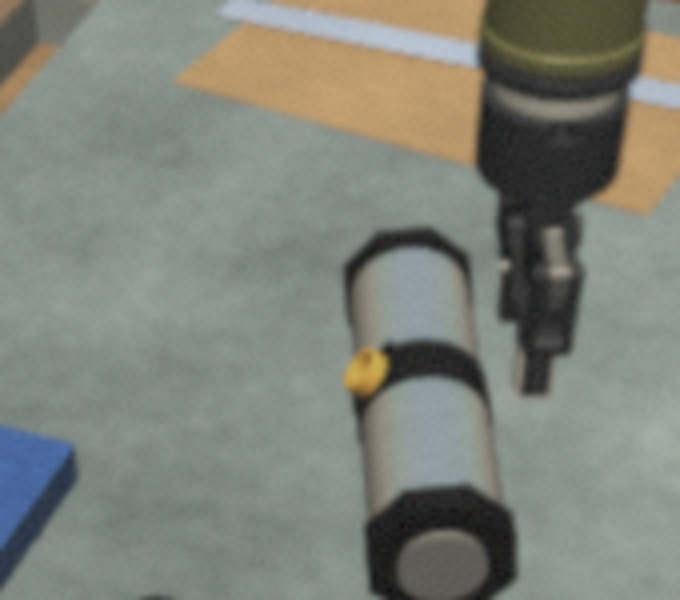

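```bash
python3 -m handwheel '[[[0,0,-0.08,0,75],[0,0.14,-0.05,0,75],[0,0.14,0,0,75],[0,0,0,0,75],[0,0,0,0,75]]]'|grep -E 'ee|force'
python3 - <<'E'
from go import *
w=grab('wrist');save(w,'w9.png',f=1.5)
E
```

```text
ee_pos: [0.535, -0.2015, 0.0707]
wrist_force: [-0.7, -0.8, -1.9]
```

View pics/w9.png

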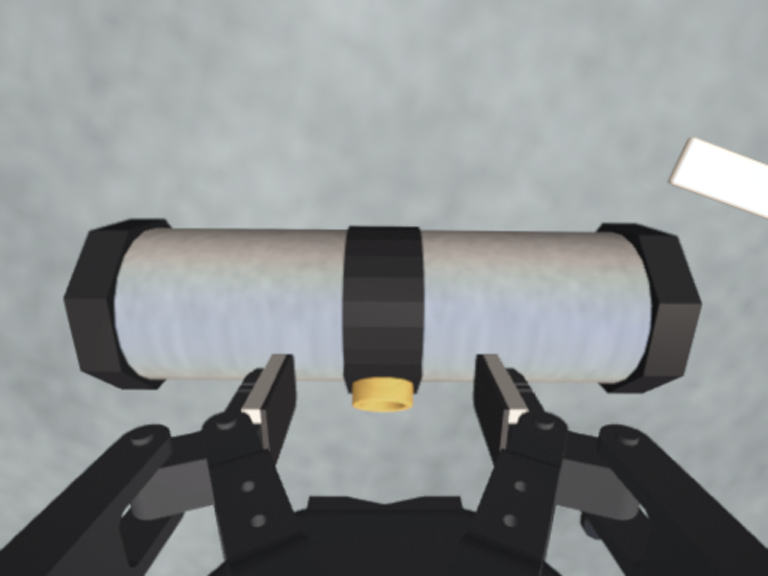

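Run:
```python
from go import *
w=grab('wrist')
for u,v in ((383,313),(85,299),(680,304)): print(onplane(w,u/1.5,v/1.5,.079).round(4))
a=onplane(w,383/1.5,313/1.5,.079); d([a[0]+.007,a[1]+.003,.045],[-.34,.94]); st()
```

```text
[ 0.5214 -0.207   0.079 ]
[ 0.5569 -0.323   0.079 ]
[ 0.4768 -0.0942  0.079 ]
tool shares [ 0.0005 -0.0333  0.129 ] ee [ 0.5347 -0.2019  0.0708]
turn share -0.0005
t 15.9 F [-0.5   0.16 -0.82] gap 0.0639 ee [ 0.5347 -0.2019  0.0708] x [-0.34   0.941  0.   ]
```

```bash
python3 -m handwheel '[[[0,-0.03,0.04,0,75],[0,0,0.04,0,75],[0,0,0.04,0,75],[0,0,0.009,0,75],[0,0,0,0,75]]]'|grep -E 'ee|force';python3 -m handwheel '[[[0,0,0.008,0,75],[0,0,0,0,75]]]'|grep -E 'ee|force'
```

```text
ee_pos: [0.5303, -0.2033, 0.045]
wrist_force: [-0.3, -0.1, -1.2]
ee_pos: [0.5306, -0.2034, 0.0439]
wrist_force: [0.5, -0.2, 1.1]
```

```bash
python3 -m handwheel '[[[0,0,0.007,0,75],[0,0,0,0,75]]]'|grep -E 'ee|force'; python3 -m handwheel '[[[0,-0.02,-0.002,0,75],[0,-0.02,-0.0025,0,75],[0,-0.02,-0.003,0,75],[0,-0.02,-0.002,0,75]]]'|grep -E 'ee|force'; python3 -m handwheel '[[[0,-0.02,-0.001,0,75],[0,-0.02,0,0,75]]]'|grep -E 'ee|force'
```

```text
ee_pos: [0.5308, -0.2034, 0.0436]
wrist_force: [-2.7, 1.5, 12.0]
ee_pos: [0.5165, -0.2084, 0.0452]
wrist_force: [-0.5, 1.0, 7.1]
ee_pos: [0.5084, -0.2112, 0.0452]
wrist_force: [-0.3, 1.7, 6.9]
```

```bash
python3 -m handwheel '[[[0,-0.02,0,0,75],[0,-0.02,0,0,75]]]'|grep -E 'ee|force'; python3 -m handwheel '[[[0,-0.02,0.001,0,75],[0,-0.02,0.002,0,75]]]'|grep -E 'ee|force'
python3 - <<'E'
from go import *
save(grab('side'),'s10.png',(200,30,370,180),4)
E
```

```text
ee_pos: [0.5004, -0.2141, 0.0448]
wrist_force: [-0.5, 0.6, 3.3]
ee_pos: [0.4922, -0.217, 0.0435]
wrist_force: [0.3, 0.3, 0.5]
```

View pics/s10.png

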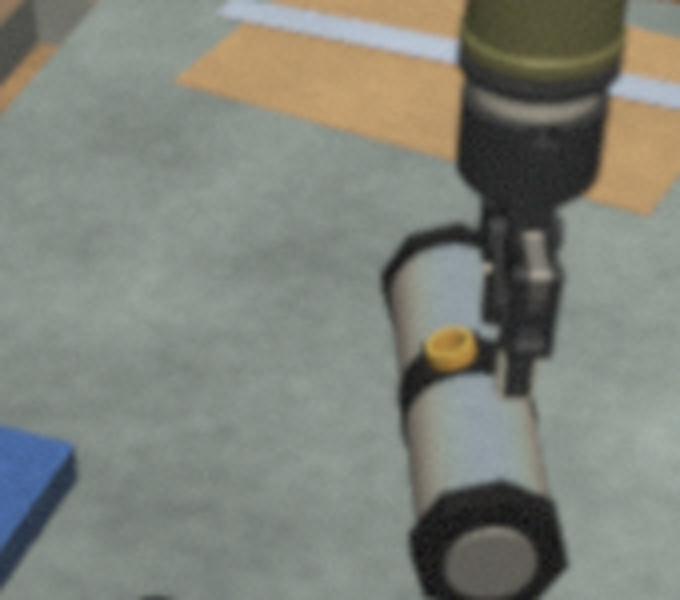

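```bash
python3 -m handwheel '[[[0,-0.02,-0.03,0,75],[0,0,-0.2,0,75],[0,0,-0.25,0,100],[0,0,-0.25,0,100],[0,0,-0.25,0,100],[0,0,0,0,100],[0,0,0,0,100]]]'|grep -E 'ee|force'
python3 - <<'E'
from go import *
w=grab('wrist');save(w,'w11.png',f=1.5); np.savez('d_w11.npz',**w);s=grab('side'); save(s,'s11.png',(200,30,370,210),4); t=grab('top'); save(t,'t11.png',(290,130,450,270),5)
E
```

```text
ee_pos: [0.4885, -0.2183, 0.2394]
wrist_force: [-0.3, -0.1, -0.7]
```

View pics/w11.png

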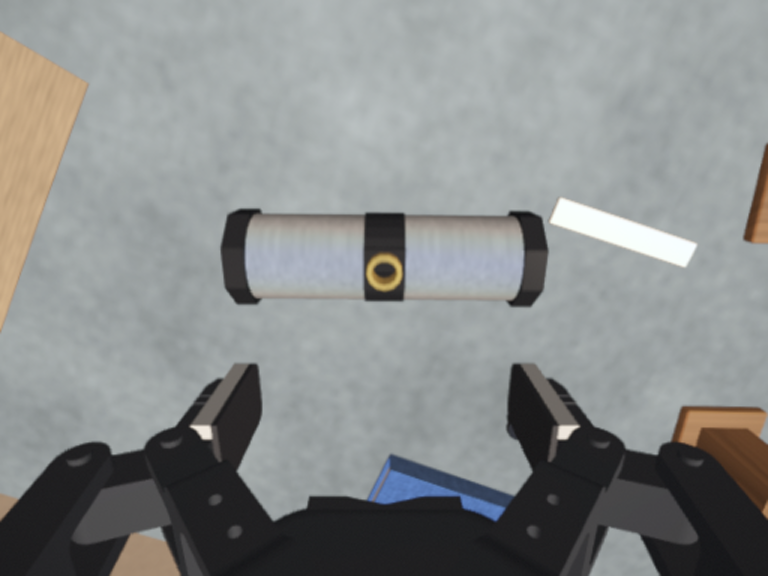

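View pics/s11.png

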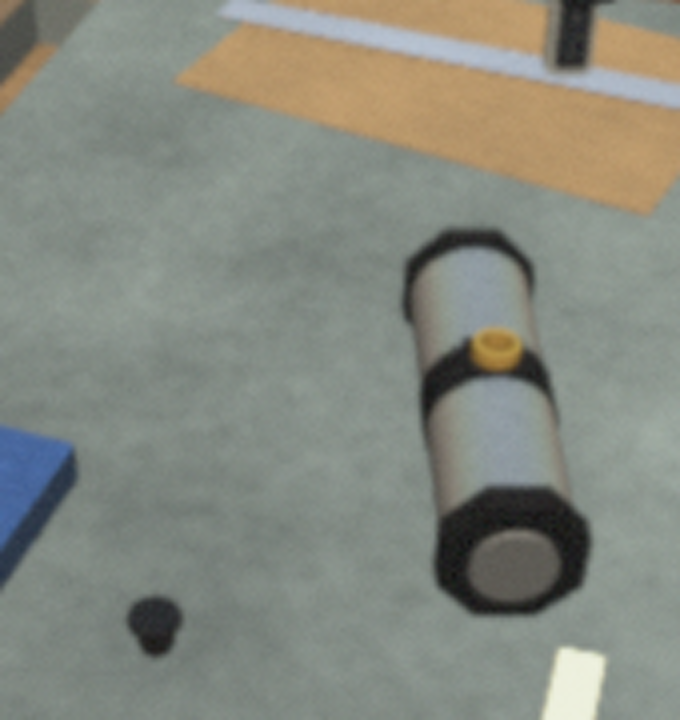

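View pics/t11.png

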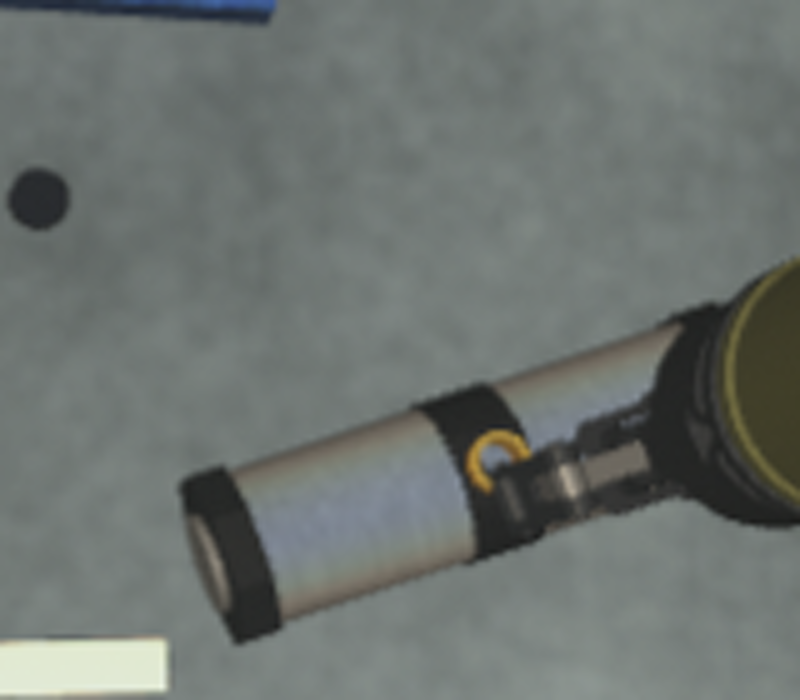

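Port up, seen at w11 px (384,272). Before the grasp I check the real finger and body positions in the tool frame from the wrist depth.

Run:
```python
from go import *
w=dict(np.load('d_w11.npz'))
M=np.array(w['mount'])
for u,v in ((246,368),(225,395),(200,430),(385,503),(385,520),(385,560),(320,540),(440,505)):
    z=w['z_map'][int(v/1.5),int(u/1.5)]; print((u,v),z.round(3),(M@np.append(ray(w,u/1.5,v/1.5)*z,1))[:3].round(4))
# port
p=depthpt(w,384/1.5,256/1.5); print('rim far',p)
im=cv2.cvtColor(w['pixels'],cv2.COLOR_RGB2HSV); m=((im[...,0]>15)&(im[...,0]<32)&(im[...,1]>120)).astype(np.uint8); m[220:]=0; m[:,:200]=0;m[:,320:]=0
c,_=cv2.findContours(m,cv2.RETR_EXTERNAL,cv2.CHAIN_APPROX_NONE); c=max(c,key=cv2.contourArea); e=cv2.fitEllipse(c); print(e,onplane(w,*e[0],.09))
for u,v in ((234,257),(536,259)): print(onplane(w,u/1.5,v/1.5,.08).round(4))
```

```text
(246, 368) 0.137 [-0.0442 -0.0107 -0.0477]
(225, 395) 0.121 [-0.0452 -0.0111 -0.0642]
(200, 430) 0.108 [-0.0466 -0.0099 -0.0787]
(385, 503) 0.477 [0.0008 0.2996 0.2111]
(385, 520) 0.08 [ 0.0002 -0.011  -0.1073]
(385, 560) 0.071 [ 0.0002 -0.0121 -0.1166]
(320, 540) 0.076 [-0.0114 -0.0108 -0.1116]
(440, 505) 0.085 [ 0.0112 -0.0097 -0.1025]
rim far [ 0.48884093 -0.21814393  0.08879586]
((256.08245849609375, 181.80322265625), (16.700942993164062, 17.64668083190918), 168.08181762695312) [ 0.50104706 -0.21363647  0.09      ]
[ 0.5319 -0.3292  0.08  ]
[ 0.452 -0.103  0.08 ]
```

```bash
python3 -c "
from go import *
st(); d([.56,.205,.2394])"
```

```text
t 19.35 F [ 0.24 -0.8   0.12] gap 0.0859 ee [ 0.4881 -0.2181  0.2383] x [-0.341  0.94   0.002]
tool shares [ 1.8666  1.0583 -0.0041] ee [ 0.4881 -0.2181  0.2383]
```

```bash
python3 -m handwheel '[[[0.1,0.05,0,0,100],[0.2,0.11,0,0,100],[0.2,0.11,0,0,100],[0.2,0.11,0,0,100],[0.2,0.12,0,0,100],[0.2,0.12,0,0,100],[0.2,0.12,0,0,100],[0.2,0.12,0,0,100],[0.2,0.12,0,0,100],[0.166,0.078,0,0,100],[0,0,0,0,100],[0,0,0,0,100]]]'|grep -E 'ee|force'
python3 - <<'E'
from go import *
w=grab('wrist');save(w,'w12.png',f=1.5); np.savez('d_w12.npz',**w);s=grab('top'); save(s,'t12.png',(290,130,450,270),5); np.savez('d_t12.npz',**s);st()
s=grab('side'); save(s,'s12.png',f=1.5); np.savez('d_s12.npz',**s)
E
```

```text
ee_pos: [0.5605, 0.2037, 0.2386]
wrist_force: [0.6, -0.8, -0.5]
t 20.95 F [ 0.84 -0.39  0.31] gap 0.0856 ee [0.5608 0.2029 0.2392] x [-0.339  0.941 -0.001]
```

View pics/w12.png

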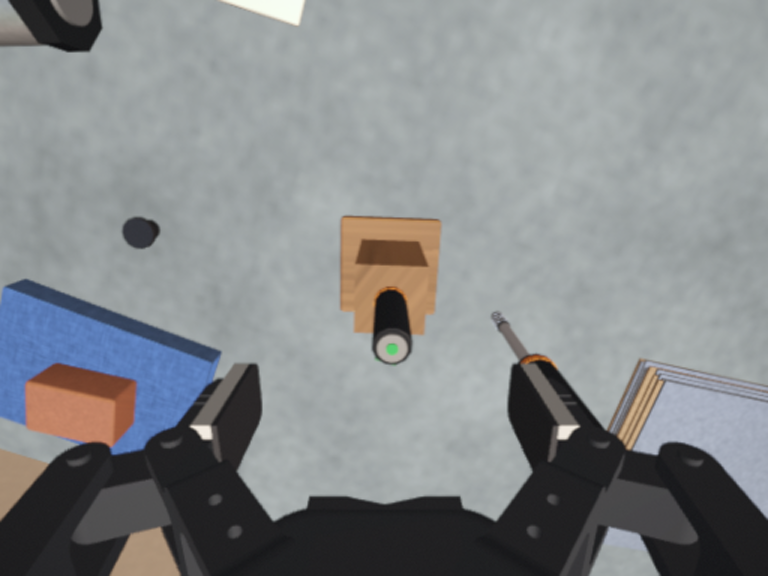

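View pics/t12.png

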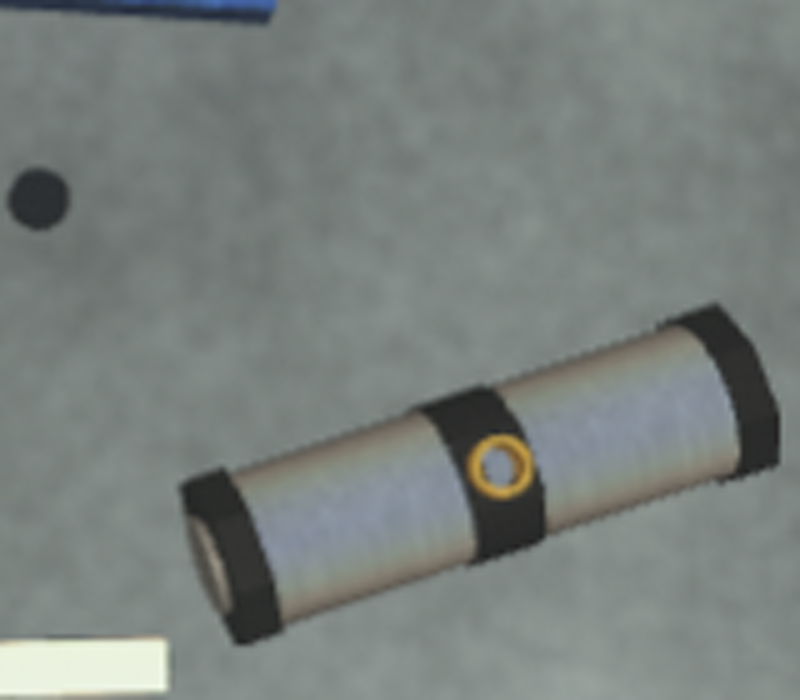

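View pics/s12.png

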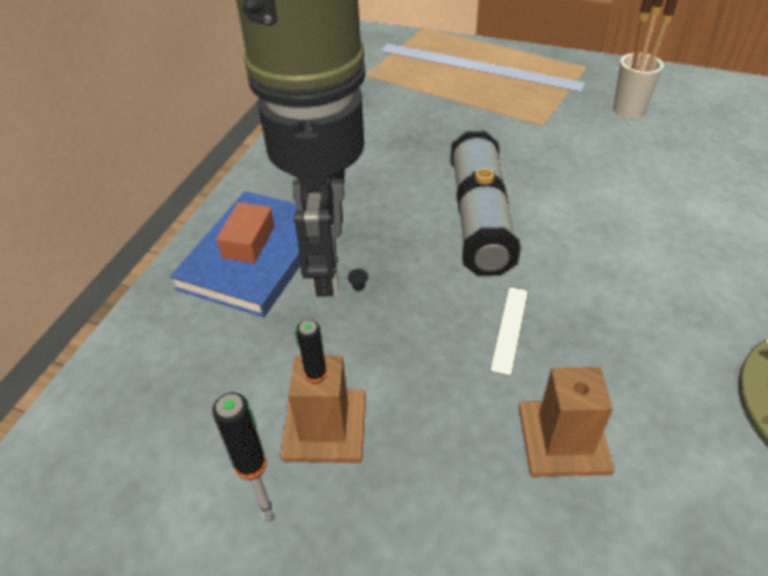

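Run:
```python
from go import *
w=dict(np.load('d_w12.npz')); t=dict(np.load('d_t12.npz')); s=dict(np.load('d_s12.npz')); w11=dict(np.load('d_w11.npz'))
def green(d,box):
    h=cv2.cvtColor(d['pixels'],cv2.COLOR_RGB2HSV); m=((h[...,0]>45)&(h[...,0]<85)&(h[...,1]>100)&(h[...,2]>90)); x0,y0,x1,y1=box
    k=np.zeros_like(m);k[y0:y1,x0:x1]=1; v,u=np.nonzero(m&k); print('g',len(u)); return u.mean(),v.mean()
def brass(d,box):
    h=cv2.cvtColor(d['pixels'],cv2.COLOR_RGB2HSV); m=((h[...,0]>12)&(h[...,0]<32)&(h[...,1]>120)); x0,y0,x1,y1=box
    k=np.zeros_like(m);k[y0:y1,x0:x1]=1; m=(m&k).astype(np.uint8)
    c,_=cv2.findContours(m,cv2.RETR_EXTERNAL,cv2.CHAIN_APPROX_NONE); c=max(c,key=cv2.contourArea); e=cv2.fitEllipse(c); v,u=np.nonzero(m); 
    print('ell',np.round(e[0],2),np.round(e[1],2)); return e[0]
g=green(w,(245,215,285,250)); print('probe w',g,onplane(w,*g,.188),depthpt(w,*g))
g=green(t,(180,160,205,180)); print('probe t',g,onplane(t,*g,.188))
g=green(s,(195,205,220,225)); print('probe s',g,onplane(s,*g,.188))
for n,d_,b in (('t',t,(380,210,400,232)),('w11',w11,(235,165,275,200)),('s',s,(310,108,335,126))):
    e=brass(d_,b); print(n,onplane(d_,*e,.09 if n!='s' else .086))
a=onplane(w,*green(w,(245,215,285,250)),.188); d([a[0],a[1],.103])
```

```text
g 41
probe w (np.float64(261.0), np.float64(232.2439024390244)) [0.58720308 0.21785455 0.188     ] [0.58615098 0.21742899 0.19034724]
g 0
probe t (np.float64(nan), np.float64(nan)) [nan nan nan]
g 10
probe s (np.float64(204.5), np.float64(217.0)) [0.5889429 0.2141776 0.188    ]
ell [389.6  222.94] [12.07 12.53]
t [ 0.50029398 -0.21335964  0.09      ]
ell [256.08 181.8 ] [16.7  17.65]
w11 [ 0.50104706 -0.21363647  0.09      ]
ell [322.75 117.67] [ 9.28 12.09]
s [ 0.50012709 -0.21263925  0.086     ]
g 41
tool shares [0.0259 0.1493 0.682 ] ee [0.5609 0.203  0.2394]<stdin>:5: RuntimeWarning: Mean of empty slice.
  ret = ret.dtype.type(ret / rcount)
```

```bash
python3 -m handwheel '[[[0.02,0.07,0.05,0,100],[0,0.074,0.05,0,100],[0,0,0.1,0,100],[0,0,0.1,0,100],[0,0,0,0,100],[0,0,0,0,100]]]'|grep -E 'ee|force'
python3 - <<'E'
from go import *
w=grab('wrist');save(w,'w13.png',f=1.5); save(grab('side'),'s13.png',(160,120,300,280),5);d([.588,.216,.103])
E
```

```text
ee_pos: [0.5871, 0.2185, 0.1799]
wrist_force: [0.0, 1.0, 0.4]
tool shares [-0.0132 -0.0007  0.3873] ee [0.5871 0.2185 0.1805]
```

View pics/w13.png

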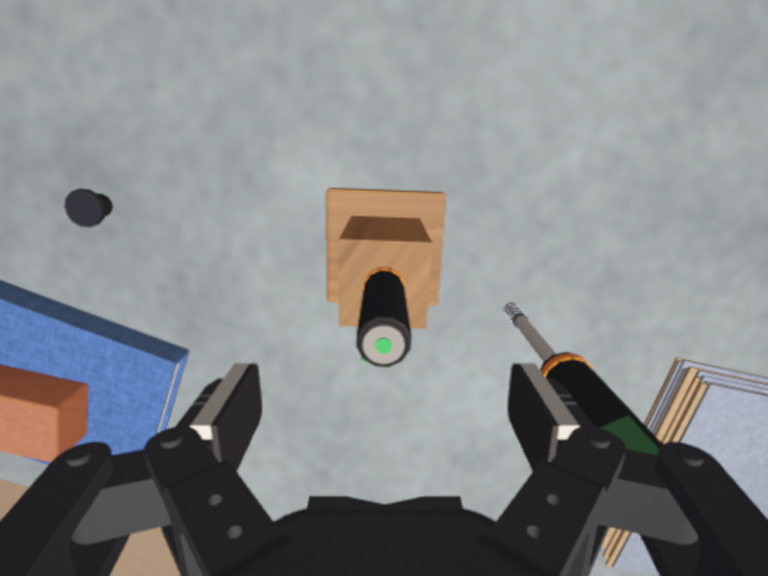

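View pics/s13.png

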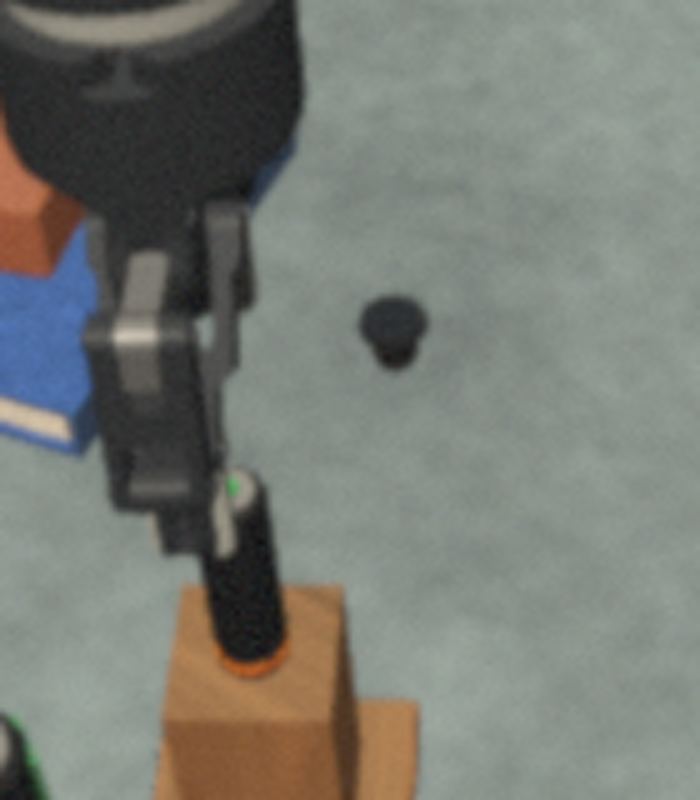

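```bash
python3 -m handwheel '[[[-0.006,0,0.08,0,100],[0,0,0.08,0,100],[0,0,0.08,0,100],[0,0,0.08,0,100],[0,0,0.065,0,100],[0,0,0,0,100]]]'|grep -E 'ee|force'
python3 - <<'E'
from go import *
w=grab('wrist');save(w,'w14.png',f=1.5); save(grab('side'),'s14.png',(160,120,300,280),5);d([.588,.216,.103])
E
```

```text
ee_pos: [0.5862, 0.2168, 0.1013]
wrist_force: [-0.4, -0.7, -0.6]
tool shares [-0.0076  0.0023 -0.0008] ee [0.5871 0.2173 0.1028]
```

View pics/w14.png

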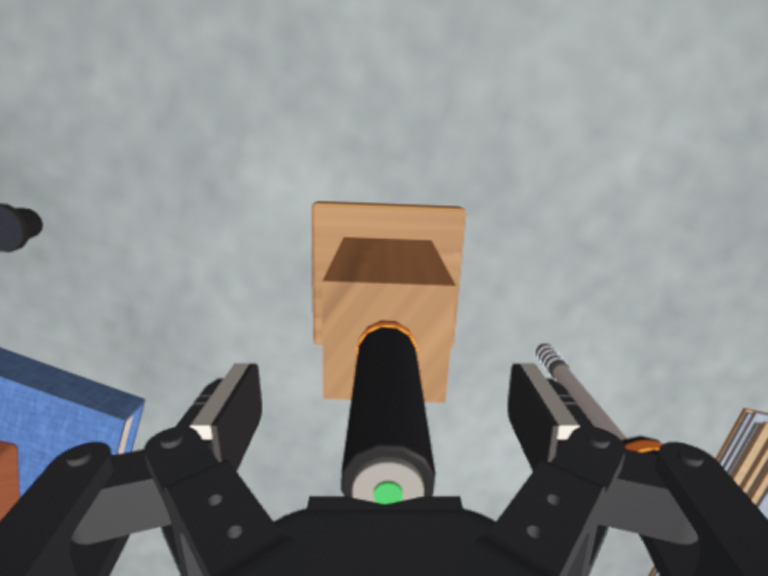

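View pics/s14.png

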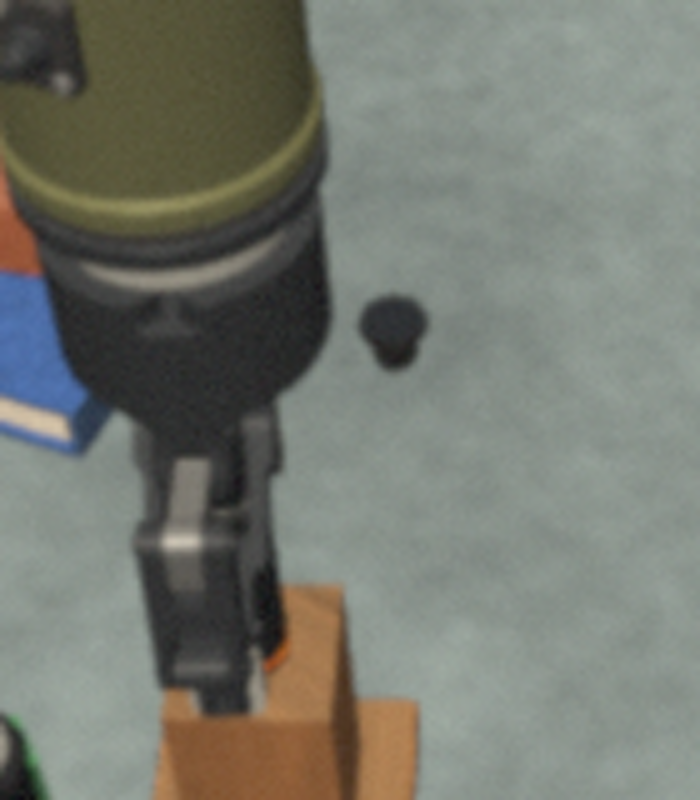

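```bash
python3 -m handwheel '[[[0,0,0,0,60],[0,0,0,0,25],[0,0,0,0,0],[0,0,0,0,0],[0,0,0,0,0],[0,0,0,0,0],[0,0,0,0,0]]]' 40
python3 - <<'E'
from go import *
w=grab('wrist');save(w,'w15.png',f=1.5)
E
```

```text
t: 23.58
ee_pos: [0.587, 0.2171, 0.103]
tool_rot: [[-0.341, 0.94, 0.0], [0.94, 0.341, 0.0], [-0.0, 0.0, -1.0]]
wrist_force: [-0.5, -1.4, 3.5]
finger_gap: 0.0228
```

View pics/w15.png

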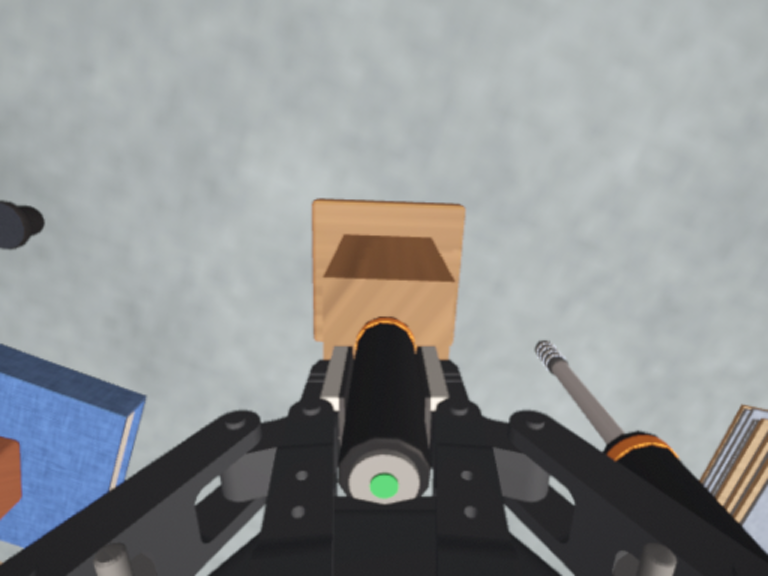

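```bash
python3 -m handwheel '[[[0,0,-0.03,0,0],[0,0,-0.06,0,0],[0,0,-0.08,0,0],[0,0,-0.08,0,0],[0,0,-0.08,0,0],[0,0,-0.08,0,0],[0,0,-0.08,0,0],[0,0,-0.08,0,0],[0,0,-0.08,0,0],[0,0,-0.04,0,0],[0,0,0,0,0],[0,0,0,0,0]]]'
python3 - <<'E'
from go import *
w=grab('wrist');save(w,'w16.png',f=1.5); np.savez('d_w16.npz',**w); w=grab('side');save(w,'s16.png',(120,40,320,220),4); np.savez('d_s16.npz',**w)
d([.5006,-.2135,.24])
E
```

```text
t: 25.12
ee_pos: [0.5866, 0.2169, 0.24]
tool_rot: [[-0.341, 0.94, -0.001], [0.94, 0.341, -0.0], [-0.0, -0.001, -1.0]]
wrist_force: [-0.2, 0.6, -0.5]
finger_gap: 0.0233
tool shares [-1.8770e+00 -1.1369e+00  1.3000e-03] ee [0.5865 0.2169 0.2399]
```

View pics/w16.png

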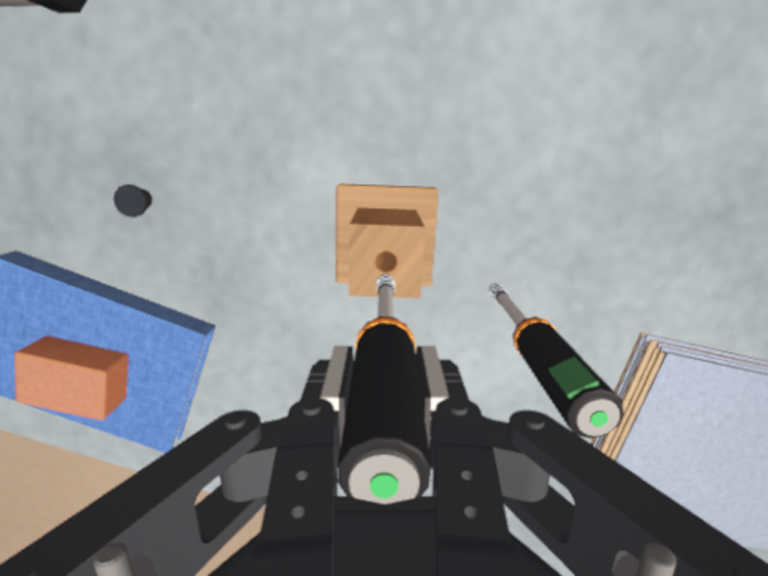

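View pics/s16.png

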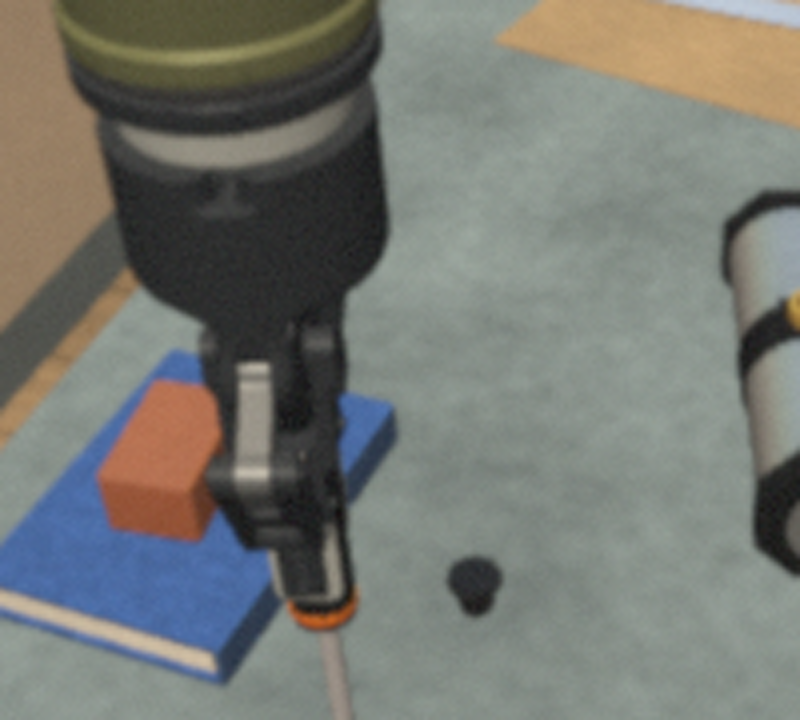

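Run:
```python
from go import *
w=dict(np.load('d_w16.npz')); M=np.array(w['mount'])
save(w,'w16c.png',(225,150,290,340),4)
def tool(u,v,z):
    r=M[:3,:3]@ray(w,u,v); o=M[:3,3]; return (o+r*(z-o[2])/r[2]).round(4)
print('top',tool(384/1.5,485/1.5,-.085)); print('tip',tool(386/1.5,281/1.5,.085)); print('ring btm',tool(385/1.5,318/1.5,-.005))
```

```text
top [ 0.      0.0014 -0.085 ]
tip [0.0013 0.0006 0.085 ]
ring btm [ 0.0005 -0.0108 -0.005 ]
```

View pics/w16c.png

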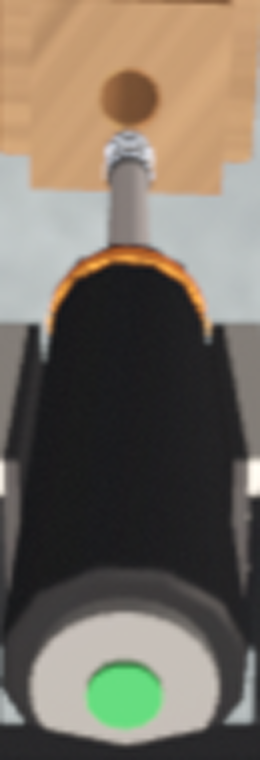

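Run:
```python
from go import *
w=dict(np.load('d_w16.npz')); M=np.array(w['mount'])
def tool(u,v,z):
    r=M[:3,:3]@ray(w,u,v); o=M[:3,3]; return (o+r*(z-o[2])/r[2]).round(4)
print('rim',tool(225+128/4,150+130/4,.085)); print('stem at handle underside, near edge',tool(225+128/4,150+247/4,.007))
print('top',tool(225+125/4,150+693/4,-.085))
print('ring near edge',tool(225+128/4,150+247/4,-.005))
```

```text
rim [ 0.001  -0.0041  0.085 ]
stem at handle underside, near edge [ 0.0007 -0.0062  0.007 ]
top [ 0.0001  0.0013 -0.085 ]
ring near edge [ 0.0007 -0.011  -0.005 ]
```

```bash
python3 -m handwheel '[[[-0.06,-0.04,0,0,0],[-0.14,-0.08,0,0,0],[-0.18,-0.11,0,0,0],[-0.18,-0.11,0,0,0],[-0.18,-0.11,0,0,0],[-0.18,-0.11,0,0,0],[-0.18,-0.11,0,0,0],[-0.18,-0.11,0,0,0],[-0.18,-0.11,0,0,0],[-0.18,-0.11,0,0,0],[-0.14,-0.08,0,0,0],[-0.06,-0.04,0,0,0],[-0.023,-0.023,0,0,0],[0,0,0,0,0],[0,0,0,0,0],[0,0,0,0,0]]]'
python3 - <<'E'
from go import *
w=grab('wrist');save(w,'w17.png',f=1.5); np.savez('d_w17.npz',**w);save(w,'w17c.png',(215,150,300,250),7); w=grab('side');save(w,'s17.png',(220,20,370,200),4); np.savez('d_s17.npz',**w); t=grab('top'); save(t,'t17.png',(350,190,430,250),8)
d([.5,-.2148,.17],[-.34,.94]);st()
E
```

```text
t: 27.22
ee_pos: [0.4992, -0.2101, 0.2407]
tool_rot: [[-0.342, 0.94, 0.0], [0.94, 0.342, 0.0], [0.0, 0.0, -1.0]]
wrist_force: [0.1, -0.1, -1.2]
finger_gap: 0.023
tool shares [-0.0213 -0.0024  0.3535] ee [ 0.499  -0.2106  0.2407]
turn share 0.0012
t 27.38 F [-0.57 -0.39 -1.29] gap 0.023 ee [ 0.499  -0.2106  0.2407] x [-0.341  0.94   0.   ]
```

View pics/w17c.png

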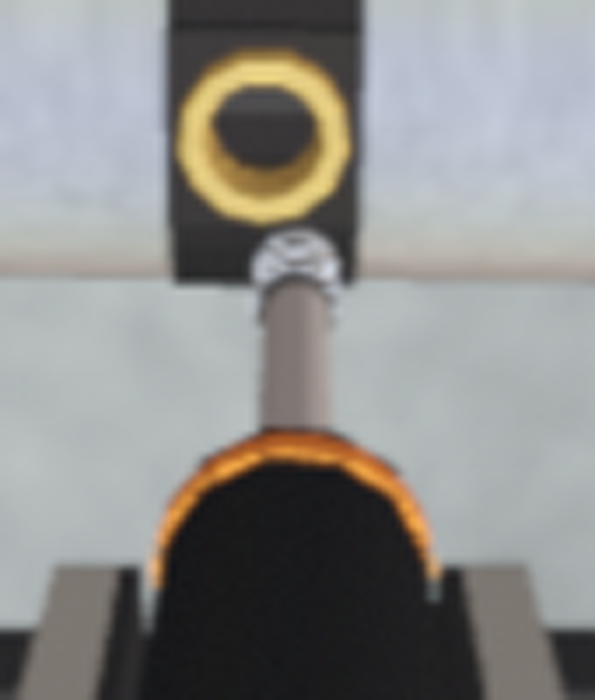

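View pics/s17.png

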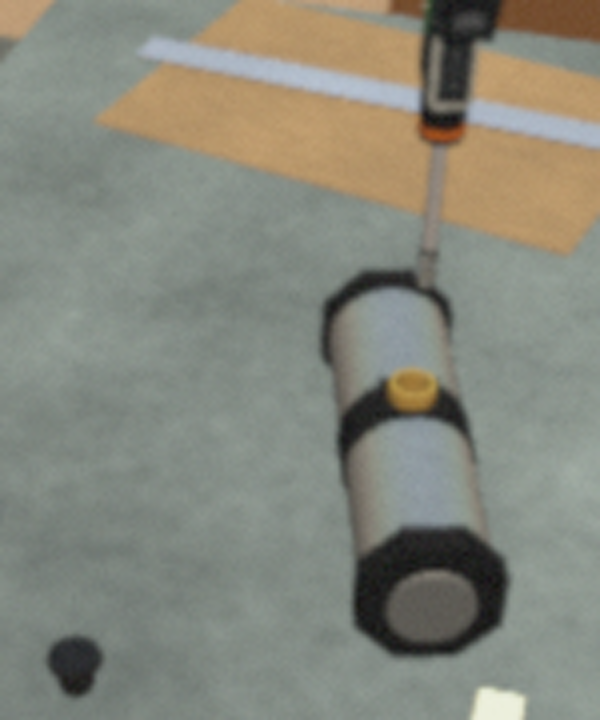

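```bash
cat > cmp.py <<'E'
from go import *
def cmpw(w,s,box,rim):
    M=np.array(w['mount'])
    def tool(u,v,z):
        r=M[:3,:3]@ray(w,u,v); o=M[:3,3]; return (o+r*(z-o[2])/r[2])
    h=cv2.cvtColor(w['pixels'],cv2.COLOR_RGB2HSV); m=((h[...,0]>12)&(h[...,0]<32)&(h[...,1]>90)); k=np.zeros_like(m); x0,y0,x1,y1=box; k[y0:y1,x0:x1]=1
    m=(m&k).astype(np.uint8); c,_=cv2.findContours(m,cv2.RETR_EXTERNAL,cv2.CHAIN_APPROX_NONE); c=max(c,key=cv2.contourArea)[:,0].astype(float)
    P=np.array([tool(u,v,s-.09)[:2] for u,v in c]); A=np.c_[2*P,np.ones(len(P))]; q=np.linalg.lstsq(A,(P**2).sum(1),rcond=None)[0]
    r=np.sqrt(q[2]+q[0]**2+q[1]**2); print('port tool xy',q[:2].round(4),'r',r.round(4))
    t=tool(*rim,.085)[:2]+[0,.005]; print('tip tool xy',t.round(4),'diff to go (mm)',((q[:2]-t)*1e3).round(2),'shares',((q[:2]-t)/.2).round(4))
E
python3 - <<'E'
from cmp import *
w=dict(np.load('d_w17.npz'))
cmpw(w,.2407,(235,152,270,185),(215+296/7,150+231/7))
E
```

```text
port tool xy [-0.0044 -0.0014] r 0.0143
tip tool xy [0.0012 0.0013] diff to go (mm) [-5.62 -2.73] shares [-0.0281 -0.0137]
```

```bash
python3 -m handwheel '[[[-0.013,-0.004,0.05,0,0],[-0.013,-0.004,0.08,0,0],[0,0,0.08,0,0],[0,0,0.04,0,0],[0,0,0,0,0],[0,0,0,0,0],[0,0,0,0,0]]]'
python3 - <<'E'
from go import *
w=grab('wrist'); np.savez('d_w18.npz',**w);save(w,'w18c.png',(215,150,300,250),7); w=grab('side');save(w,'s18.png',(280,60,360,140),8); np.savez('d_s18.npz',**w)
st()
E
```

```text
t: 28.25
ee_pos: [0.4994, -0.2166, 0.1913]
tool_rot: [[-0.341, 0.94, 0.001], [0.94, 0.341, -0.0], [-0.001, 0.001, -1.0]]
wrist_force: [0.1, 0.0, -0.2]
finger_gap: 0.0231
t 28.35 F [ 0.67  0.01 -0.42] gap 0.0232 ee [ 0.4993 -0.2166  0.1911] x [-0.341  0.94  -0.001]
```

View pics/w18c.png

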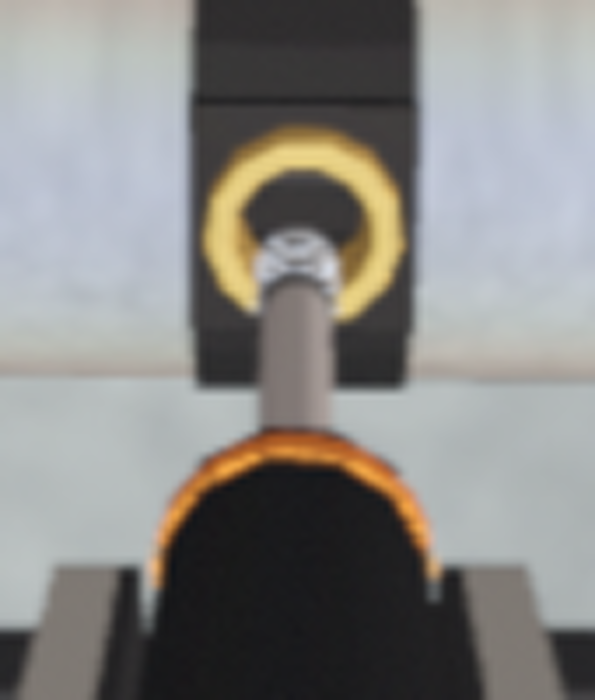

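View pics/s18.png

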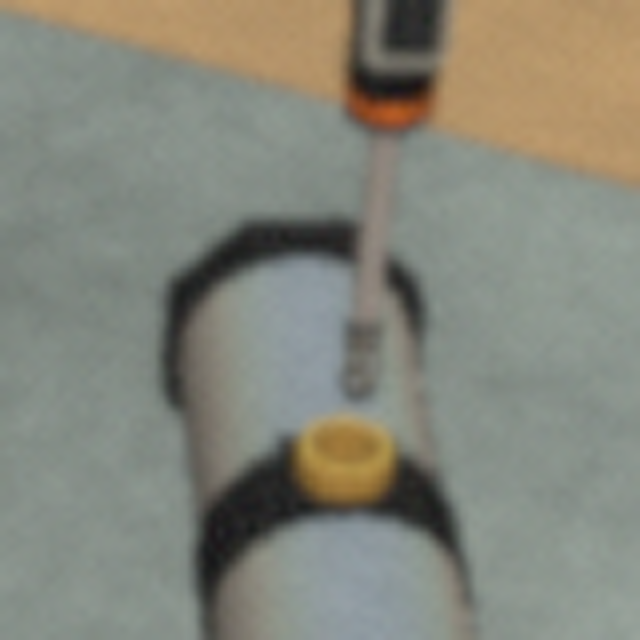

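Run:
```python
from cmp import *
w=dict(np.load('d_w18.npz'));M=np.array(w['mount'])
def tool(u,v,z):
    u=215+u/7-.5+.5/7; v=150+v/7-.5+.5/7
    r=M[:3,:3]@ray(w,u,v); o=M[:3,3]; return ((o+r*(z-o[2])/r[2])[:2]*1e3).round(2)
zt=.1911-.09
print('L,R',tool(205,232,zt),tool(405,232,zt),'T',tool(305,136,zt),'B',tool(305,325,zt),'bore L,R,T',tool(240,225,zt),tool(365,225,zt),tool(303,172,zt))
print('tip L,R',tool(256,262,.08),tool(340,262,.08),'rim',tool(297,231,.085))
cmpw(w,.1911,(240,165,275,200),(215+297/7,150+231/7))
s=dict(np.load('d_s18.npz'))
# side: port mouth centre and tip
a=onplane(s,280+345/8,60+440/8,.09); print('side port',a); b=onplane(s,280+358/8,60+395/8,.106); print('side tip',b)
```

```text
L,R [-11.98   0.67] [16.28  0.7 ] T [  2.13 -13.21] B [ 2.17 14.55] bore L,R,T [-7.02 -0.35] [10.61 -0.33] [ 1.86 -8.05]
tip L,R [-4.42 -1.29] [ 6.58 -1.28] rim [ 0.97 -4.08]
port tool xy [ 0.0019 -0.0001] r 0.0124
tip tool xy [0.0014 0.0013] diff to go (mm) [ 0.53 -1.48] shares [ 0.0026 -0.0074]
side port [ 0.50071856 -0.21733955  0.09      ]
side tip [ 0.49842454 -0.21745051  0.106     ]
```

```bash
python3 -m handwheel '[[[0.004,0.003,0.03,0,0],[0,0,0.026,0,0],[0,0,0,0,0],[0,0,0,0,0]]]'|grep -E 'ee|force'
python3 - <<'E'
from go import *
w=grab('wrist'); np.savez('d_w19.npz',**w);save(w,'w19c.png',(215,150,300,250),7); w=grab('side');save(w,'s19.png',(290,80,350,130),12); np.savez('d_s19.npz',**w)
st()
E
```

```text
ee_pos: [0.4994, -0.2156, 0.1794]
wrist_force: [-0.5, -0.3, -1.2]
t 28.95 F [-0.33  0.23 -1.16] gap 0.0232 ee [ 0.4995 -0.2156  0.1796] x [-0.341  0.94  -0.   ]
```

View pics/w19c.png

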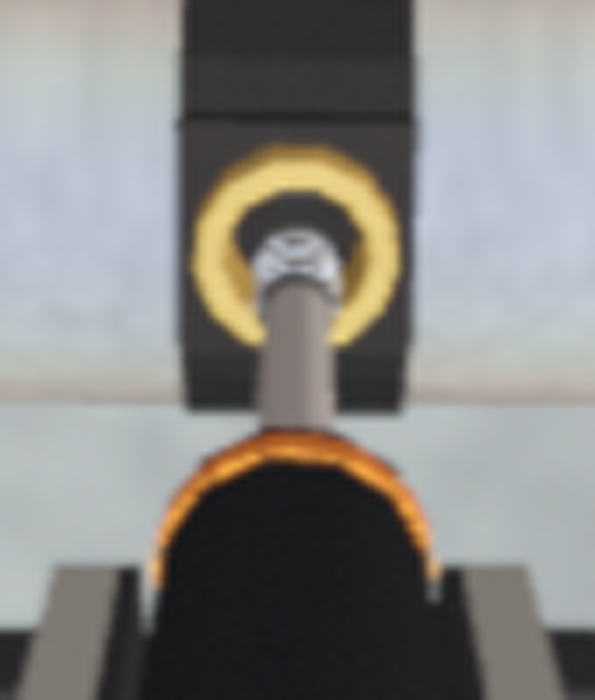

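View pics/s19.png

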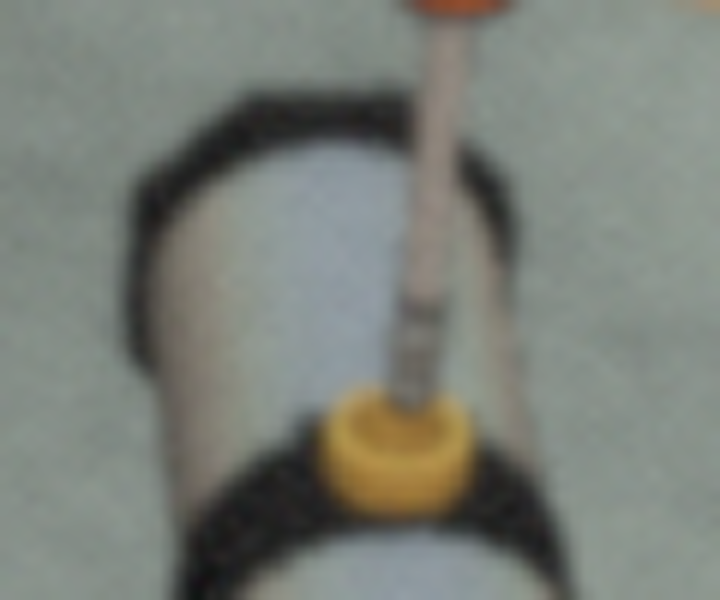

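Run:
```python
from cmp import *
w=dict(np.load('d_w19.npz'));M=np.array(w['mount'])
def tool(u,v,z):
    u=215+u/7-.5+.5/7; v=150+v/7-.5+.5/7
    r=M[:3,:3]@ray(w,u,v); o=M[:3,3]; return ((o+r*(z-o[2])/r[2])[:2]*1e3).round(2)
zt=.1796-.09
print('L,R',tool(193,250,zt),tool(402,250,zt),'T',tool(298,154,zt),'B',tool(298,350,zt),'bore T',tool(298,190,zt),'bore LR',tool(237,250,zt),tool(362,250,zt))
print('tip LR',tool(255,262,.08),tool(341,262,.08),'rim',tool(297,231,.085))
s=dict(np.load('d_s19.npz')); h=cv2.cvtColor(s['pixels'],cv2.COLOR_RGB2HSV); m=((h[...,0]>12)&(h[...,0]<32)&(h[...,1]>110)); 
for v in range(110,124): 
    u=np.nonzero(m[v,300:345])[0]
    if len(u): print(v,u.min()+300,u.max()+300)
st_=cv2.cvtColor(s['pixels'],cv2.COLOR_RGB2GRAY); print(st_[108:113,318:332])
# project vertical line through TCP-based tip & port guesses
for p in ([.5,-.2145,.09],[.502,-.2138,.09],[.5,-.2145,.105]): print(p,np.round(proj(s,p),2))
```

```text
L,R [-13.13  -0.09] [15.23 -0.06] T [  1.11 -13.46] B [ 1.12 14.3 ] bore T [ 1.12 -8.49] bore LR [-7.16 -0.09] [ 9.8  -0.07]
tip LR [-4.55 -1.29] [ 6.71 -1.28] rim [ 0.97 -4.07]
113 320 321
114 318 327
115 317 328
116 316 328
117 316 329
118 316 329
119 317 329
120 317 328
121 318 327
122 319 327
[[152 151 149 140 125 116 119 115 115 133 142 148 139 136]
 [151 150 148 141 121 107 104 103 113 136 147 146 141 133]
 [153 151 148 142 121 105 103 104 119 142 147 145 141 135]
 [151 151 151 141 119 106 103 101 122 145 150 147 142 136]
 [152 153 148 142 117 112 112 106 122 145 150 150 145 139]]
[0.5, -0.2145, 0.09] [323.15 115.78]
[0.502, -0.2138, 0.09] [322.21 115.79]
[0.5, -0.2145, 0.105] [323.72 110.36]
```

```bash
python3 -m handwheel '[[[0,0.006,0,0,0],[0,0,0.02,0,0],[0,0,0.02,0,0],[0,0,0,0,0],[0,0,0,0,0]]]'|grep -E 'ee|force'
python3 - <<'E'
from go import *
w=grab('wrist'); np.savez('d_w20.npz',**w);save(w,'w20c.png',(215,150,300,250),7); w=grab('side');save(w,'s20.png',(290,80,350,130),12); np.savez('d_s20.npz',**w)
st()
h=cv2.cvtColor(w['pixels'],cv2.COLOR_RGB2GRAY); print(h[106:114,317:333])
E
```

```text
ee_pos: [0.5005, -0.2152, 0.1714]
wrist_force: [0.3, 0.0, -0.8]
t 29.68 F [-0.3  -0.59 -0.52] gap 0.0232 ee [ 0.5006 -0.2152  0.1716] x [-0.341  0.94  -0.   ]
[[151 151 154 152 146 132 132 136 138 137 144 148 145 138 126 123]
 [153 150 154 150 139 118 121 128 127 133 145 145 143 141 135 133]
 [150 152 150 148 134 100  97 105 106 123 145 146 144 140 133 128]
 [149 150 150 147 137 102  87  93 102 122 144 147 146 142 132 127]
 [151 150 150 149 138 113 110 115 113 131 148 149 146 142 134 125]
 [150 152 152 151 138 116 105 113 119 139 150 149 147 144 136 129]
 [149 151 156 155 144 116 105 106 111 135 151 152 148 147 139 131]
 [144 152 150 142 134 119 115 108 120 140 156 150 146 145 139 130]]
```

View pics/w20c.png

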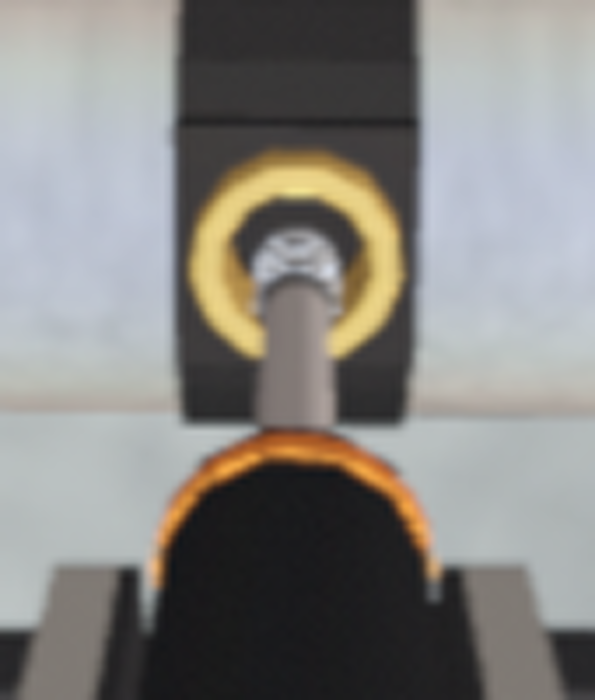

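View pics/s20.png

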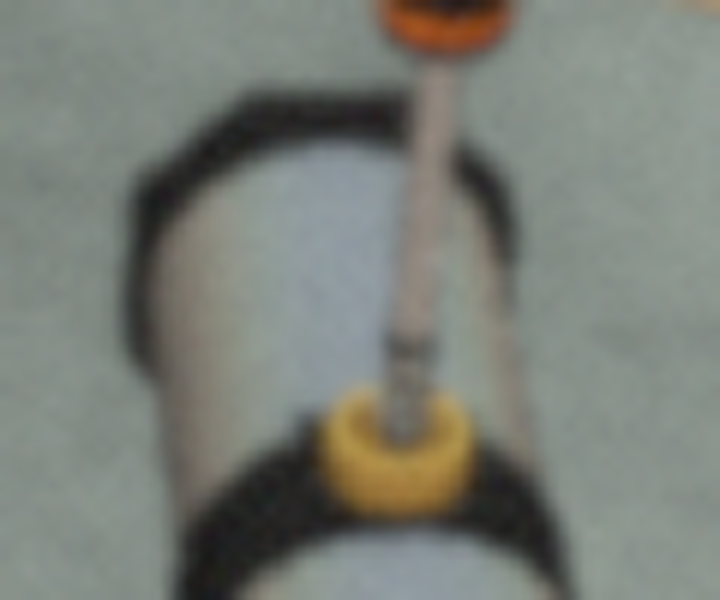

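```bash
python3 -m handwheel '[[[0,0,0.03,0,0],[0,0,0.03,0,0],[0,0,0,0,0]]]'|grep -E 'ee|force';  python3 -m handwheel '[[[0,0,0.03,0,0],[0,0,0.04,0,0],[0,0,0,0,0]]]'|grep -E 'ee|force'; python3 -m handwheel '[[[0,0,0.04,0,0],[0,0,0.04,0,0],[0,0,0.023,0,0],[0,0,0,0,0],[0,0,0,0,0],[0,0,0,0,0]]]'|grep -E 'ee|force'
python3 - <<'E'
from go import *
w=grab('wrist'); np.savez('d_w21.npz',**w);save(w,'w21c.png',(215,150,300,250),7); w=grab('side');save(w,'s21.png',(290,80,350,130),12); np.savez('d_s21.npz',**w)
st()
h=cv2.cvtColor(w['pixels'],cv2.COLOR_RGB2GRAY); print(h[100:114:2,317:333])
E
```

```text
ee_pos: [0.5001, -0.215, 0.1587]
wrist_force: [-0.4, -1.2, -0.5]
ee_pos: [0.5, -0.215, 0.1446]
wrist_force: [0.5, -0.8, -1.3]
ee_pos: [0.5007, -0.2152, 0.1251]
wrist_force: [1.3, -0.5, -0.8]
t 31.27 F [ 0.73  0.33 -0.15] gap 0.0231 ee [ 0.5006 -0.2152  0.1251] x [-0.341  0.94  -0.   ]
[[155 148 131 101  88  84  91  86  90  89  95  89  88  82  65  74]
 [152 153 147 135 111  94  90  93  93  90  95 107 122 126 109  97]
 [151 152 152 152 144 131 130 135 132 131 139 141 141 132 115 108]
 [154 153 152 149 143 133 133 139 139 139 148 148 147 135 127 126]
 [151 152 154 149 142 130 131 137 137 140 147 150 147 144 133 132]
 [149 150 151 151 142 130 135 138 137 148 151 150 147 141 134 126]
 [150 155 156 154 146 134 136 137 137 151 155 153 150 144 137 134]]
```

View pics/w21c.png

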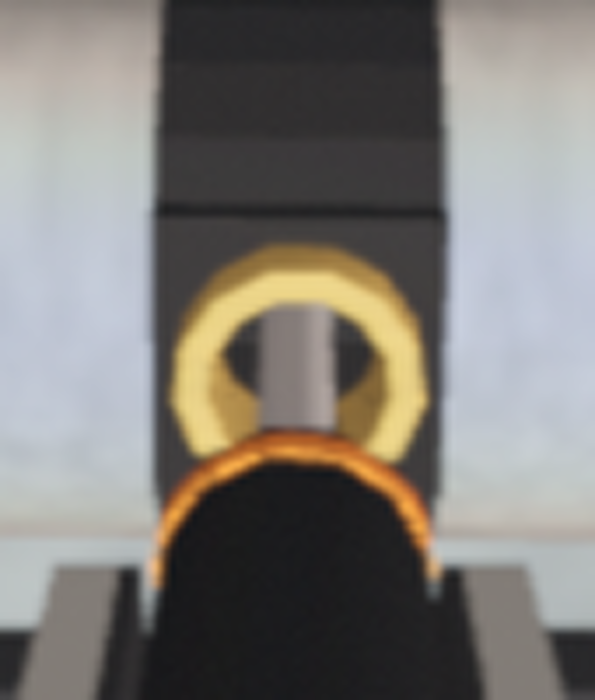

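View pics/s21.png

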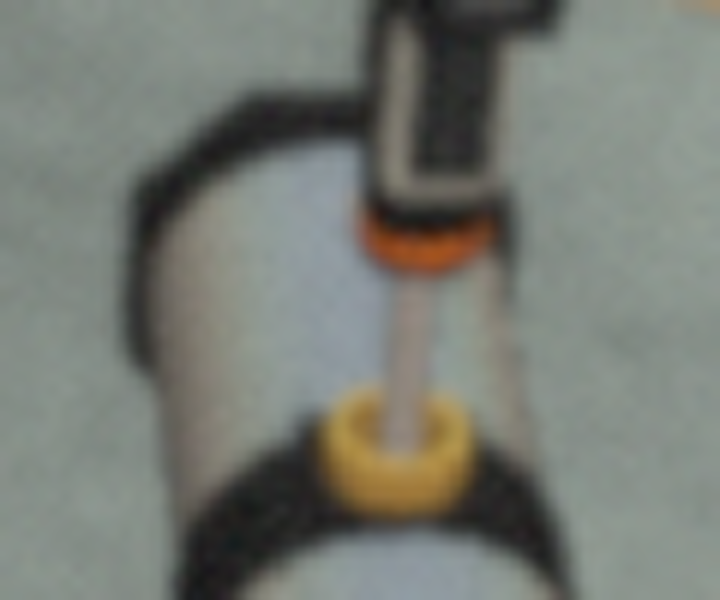

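Run:
```python
from go import *
s=dict(np.load('d_s21.npz')); c=np.array([.5012,-.2142]); v=s['T'][:2,3]-c; v/=np.linalg.norm(v)
for z in (.122,.126,.13,.134,.138): print(z,np.round(proj(s,[*(c+.012*v),z]),2))
print('port', np.round(proj(s,[*c,.09]),2))
st()
```

```text
0.122 [323.49 107.22]
0.126 [323.65 105.71]
0.13 [323.81 104.2 ]
0.134 [323.97 102.67]
0.138 [324.13 101.14]
port [322.6  115.76]
t 31.27 F [ 0.73  0.33 -0.15] gap 0.0231 ee [ 0.5006 -0.2152  0.1251] x [-0.341  0.94  -0.   ]
```

```bash
python3 -m handwheel '[[[0,0.002,0.01,0,0],[0,0,0,0,0],[0,0,0,0,0],[0,0,0,0,0],[0,0,0,0,0],[0,0,0,0,0]]]'|grep -E 'ee|force|t:'
python3 - <<'E'
from go import *
w=grab('wrist');save(w,'w22c.png',(215,150,300,250),7); w=grab('side');save(w,'s22.png',f=1.5); st(); print(np.abs(sense()['qd']).max())
E
```

```text
t: 32.02
ee_pos: [0.5009, -0.2151, 0.1229]
tool_rot: [[-0.341, 0.94, -0.0], [0.94, 0.341, -0.0], [-0.0, -0.0, -1.0]]
wrist_force: [0.3, 0.5, -1.1]
t 32.12 F [ 0.07  0.52 -1.61] gap 0.023 ee [ 0.5009 -0.215   0.1229] x [-0.341  0.94  -0.   ]
0.0018768700835258756
```

View pics/w22c.png

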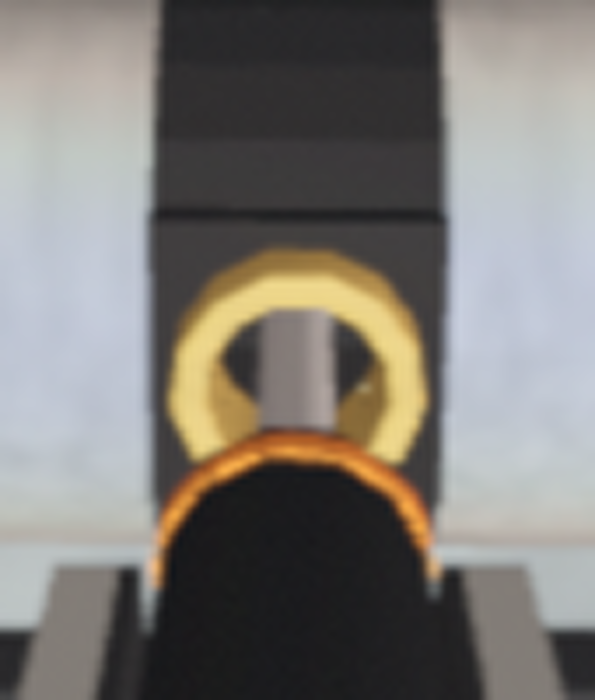

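View pics/s22.png

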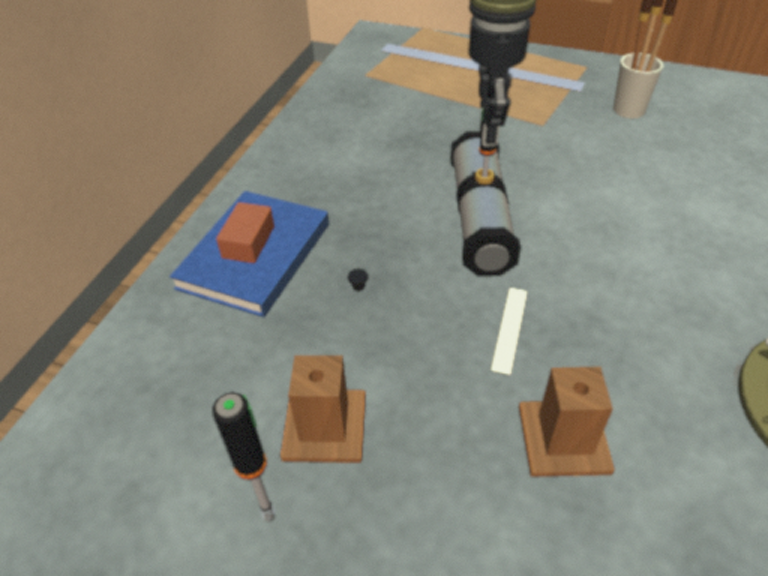

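The stem is centred in the bore at w22 px (297,370), with the ring spanning 170 to 428. Everything is still and the bystanders are where they started, so I hand in.

```bash
python3 -c "
from rig import hand_in; print(hand_in())"
```

```text
the job is handed in; nothing more can be done
None
```

I rolled the tube two flats towards the robot until its port faced up. Then I took the small probe from the left-hand holder and lowered it through the port. I handed in at about 32 s, still holding it; the hand-in gives no verdict.

**Last checks**
- The stem looked centred in the bore, to about 1 mm in the wrist view.
- The sensor tip was at about 40 mm height by arm kinematics.
- The arm was still, the wrist force stayed within its usual 1–2 N reading noise, and the finger gap of 23 mm showed the handle held.
- By eye in the last side picture, the bung, weight, book and folder were where they started.

**What disagreed or failed**
- **Second flat:** the first try slipped and the tube rocked back. A second try with a firmer press worked. The first touch on the tube pressed it at about 35 N before I backed off.
- **Finger position:** the fingertips sat about 35–46 mm behind the reported TCP, depending on opening, so I set the contact and grip heights from the cameras.
- **Centring:** the side and wrist views differed by about 1–2 mm along the roll direction, so I settled between them.
- **Tip height:** the side view put the probe about 4 mm higher than the kinematics did. I lowered it another 2 mm, which keeps it inside the 12 mm tolerance by either reading.

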